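# Charge a refillable spray flask on the compressed-air station

## Task

The red-banded spray flask has come back empty with its red lance still plugged in its head. Pull the lance off and drop it, plug end down, into the lance tube of the charging station and let go of it; then stand the flask in the station's sprung cradle, press it straight down until the cradle is fully home on its stop, and keep it pressed so that it charges: finish while still holding it down. Leave the full flask, the parts bin and the carton where they stand, and do not tip the red flask over.

Things in the scene. Friction and masses are not known exactly. Their poses are not given: they have to be found in the camera images.
- charger: Charging station bolted to the bench: dark base plate 140 x 240 x 10 mm, blue housing 45 mm high, on it a fixed dark sleeve (outside 92 mm, top 60 mm above the bench) from which the sprung cradle stands. Origin: on the bench on the cradle's axis; z up. At +y, 90 mm from the axis, the aluminium lance tube; at -y, 88 mm, the air regulator with gauges and black knob, 102 mm high, the tallest part.
- cradle (a joint): Stroke of the sprung cradle in m: 0 up, 0.014 fully down on its stop. Spring about 6 N at the top, 17 N at the stop; the flask's weight alone does not move it. A round cup, outside 70 mm, bore 59 mm, flared at the rim, 24 mm deep, rim 86 mm above the bench when up. The yellow band round its outside sinks out of sight into the sleeve when fully down.
- cradle_seat (a point): Centre of the cradle's black ring-shaped floor, where the flask's base rests; 62 mm above the bench when up and moves down with the cradle. z up. The brass filling nipple (8 mm diameter) in the floor's middle hole goes into the recess under the flask.
- tube_mouth (a point): Centre of the lance tube's open top, 95 mm above the bench: aluminium tube, bore 28 mm, outside diameter 34 mm. z up.
- tube_floor (a point): Centre of the lance tube's inner floor, 14 mm above the bench, 81 mm below its mouth. z up.
- flask: The flask to charge: bare aluminium with a red band, upright on the bench, diameter 53 mm, 130 mm to the top of the rounded shoulder, then a black cylindrical head of diameter 38 mm from 130 to 172 mm, with a 13 mm socket in its top for the lance. 0.2 to 0.33 kg. Recess under the base 29 mm wide, 16 mm deep. Origin: centre of the underside; z up its axis.
- lance: Stiff spray lance, 127 mm long, 20 g: black plug (10 mm diameter, lowest 13 mm), red finger flange (22 mm diameter, 13 to 17 mm), then a red 9 mm tube with brass tip. Origin: lower end of the plug; z towards the tip. It starts upright in the flask's head, flange resting on the head's top (origin 159 mm above the bench), plug loose in the socket: it lifts straight out.
- full_flask: Bystander: the same flask with a green band and a white cap, no lance, 172 mm high, standing 105 to 135 mm from the red one (axis to axis). Origin: centre of the underside.
- bin: Bystander: blue parts bin 160 x 100 x 80 mm with fittings. Origin: centre of the underside.
- carton: Bystander: closed carton 130 x 100 x 75 mm. Origin: centre of the underside.
Mind the look-alikes: they are no part of the job. What is shaped like the flask but orange is not meant.

How it is judged:
By the outcome, as a careful person would: the job done as asked, in the order asked, and still so for the second after the job is handed in, while the arm keeps its last pose, push and grip.
It also fails if it takes over 64 s, if anything falls off the work surface, if the arm or the gripper's body presses on something with over 40 N, if the wrist force passes 120 N, or if a joint passes its speed limit or range.

## Robot

A 7-joint arm with a two-finger parallel gripper is mounted at the origin on the work surface. World frame = base frame: x ahead of the robot, y to its left, z up, the work surface at z = 0. Lengths are in m, angles in rad, forces in N, time in s.
With the tool pointing down it reaches from about 0.425 to 0.875 m from the base axis. Payload 4.7 kg.
Tool frame: the origin (TCP) lies at the very end of the fingers, on their centre line; the grasp point (between the pads) lies arm.grip_point_offset behind it (arm.grip_point_offset is the distance from the TCP to the grasp point, in m); z points along the fingers, y is the direction in which the jaws open and shut (so a half turn about z gives the same grasp; the last joint's range is limited). The gripper opens to 85 mm and grips with 20 to 120 N. Pads are 22 mm wide; open, the fingers measure 114 mm over their backs; the gripper's body (76 mm by 85 mm) begins 54 mm behind the grasp point. The pads swing forward as they close: fully open they stand 13 mm farther back than shut.
Start: joints at [-1.251, 0.321, -0.07, 1.45, 0.023, 1.371, -0.057], TCP at [0.196, 0.62, 0.231] pointing down, gripper open.
Joint ranges: [-2.86, 2.86], [-0.3, 2.09], [-1.38, 1.24], [0.06, 2.45], [-1.56, 4.7], [0.09, 2.05], [-2.69, 2.69]. Speed limits (rad/s): [2.57, 2.57, 3.14, 3.14, 3.14, 3.14, 3.14].

## Interface

Orientations are given as a unit quaternion [w, x, y, z].
In Python, from station import arm gives the robot as it stands.
- The arm moves only by the tool carry_out, never from a script. Its argument "targets" is a list that holds one entry, the list of rows, each a list of 5 numbers: the shift along the tool's x, y, z in mm, then the turn about the tool's z in rad, then the closure in counts, from 0 (fully open) to 255 (shut). A call has 1 to 5 rows; each row shifts and turns the commanded pose from where the row before left it, along the tool's axes as they then stand; what a row does not reach is not made up. A row lasts 1/8 s, in which the tool goes at most 62.5 mm and 10.7 degrees, less where a joint would pass 70% of its speed; a pose out of reach is approached as far as the arm can. A call with a gripper value outside its range is refused whole. The fingers move at their own pace and stop on an object; the grip force is fixed at half the most. Time passes only in rows, so rows that do not move let the fingers close. It gives the time, the measured TCP pose, the force and the opening at its end, in the units of the state.
- arm.observe(): the state, without advancing time (a new reading comes with each control period).
- arm.grab_frame(name): name is "scene" or "top"; returns the picture (420x560x3 uint8, red, green, blue); there is no depth.
- arm.camera_params(name): a dict with "K" (3x3 intrinsics, pixels), "rvec" (rotation vector, rad) and "tvec" (3), from world to camera coordinates, as OpenCV has them. Camera axes: x right, y down, z forward; pixel columns grow to the right and rows downward; lengths in m; the calibration is good to about 2 mm. A picture is of the moment at which its call begins. camera_params takes no time and is no camera call.
- arm.sign_off(): hands the job in, once; it reports no verdict.
The state is a dict: "time_s": time; "qpos": joint angles; "qvel": joint speeds; "joint_torque": joint torques, N m; "position": TCP position; "tool_rot": TCP orientation; "force": force on the tool from outside, world axes, zero at the start; "ft_torque": the same for the moment, N m; "opening": opening from 0.0 (shut) to 1.0 (fully open).
Only numpy, scipy, OpenCV 4.12 (cv2) and the standard library are available. Lean on these libraries where they do the work, as an engineer would, in place of code of your own. Each camera call takes 0.05 s, during which the arm holds its last target.

## Working session

There is one attempt and no reset: what is moved stays moved. The work goes in short steps, Python scripts to look and compute and a tool call to move; the robot and the scene stay as the last step left them, time stands still between calls to the robot, and variables do not carry over. Pictures are saved under pics/ and viewed, and the job is handed in when it is done.

Besides the shell and the picture viewer there is one more tool, called by a JSON object that holds its "fn" and its "kwargs". carry_out: Moves the arm, as the interface text tells. Its arguments: {"type":"object","properties":{"targets":{"type":"array","items":{"type":"array","items":{"type":"array","items":{"type":"number"}}}}},"required":["targets"]}

```bash
mkdir -p pics; ls; python3 - <<'E'
from station import arm
import cv2
for n in("scene","top"):
    cv2.imwrite(f"pics/{n}0.png",arm.grab_frame(n)[:,:,::-1])
    p=arm.camera_params(n);print(n,p)
print(arm.observe(),arm.grip_point_offset)
E
```

```text
pics
scene {'K': array([[541.27143541,   0.        , 269.72435014],
       [  0.        , 541.27143541, 211.3924802 ],
       [  0.        ,   0.        ,   1.        ]]), 'rvec': array([ 0.79125092,  2.67218931, -0.99647902]), 'tvec': array([ 0.46067053, -0.16396133,  1.83061132])}
top {'K': array([[468.40692918,   0.        , 288.80472646],
       [  0.        , 468.40692918, 207.5919555 ],
       [  0.        ,   0.        ,   1.        ]]), 'rvec': array([ 2.1838579 , -2.16436276,  0.1426236 ]), 'tvec': array([-0.0237637 ,  0.56195628,  1.63913558])}
{'time_s': 0.1, 'qpos': array([-1.25091958,  0.32176087, -0.07008831,  1.45155979,  0.02261523,
        1.37082917, -0.05689936]), 'qvel': array([ 0.00025785, -0.00240658,  0.00023851, -0.00168481, -0.00035268,
       -0.00087839, -0.00043713]), 'joint_torque': array([ 5.62859839e-06, -4.94874072e+01, -3.83984791e-01, -3.15207160e+01,
        1.28970869e-02,  7.43919489e-03, -2.75822778e-06]), 'position': array([0.19557229, 0.61936124, 0.23032172]), 'tool_rot': array([-8.06929705e-05,  1.52276042e-01,  9.88337606e-01, -8.81451298e-04]), 'force': array([-0.29640682, -0.19220994,  0.06939582]), 'ft_torque': array([ 0.03230682, -0.0081894 ,  0.00052868]), 'opening': 1.0029529764848206} 0.0187
```

View pics/scene0.png

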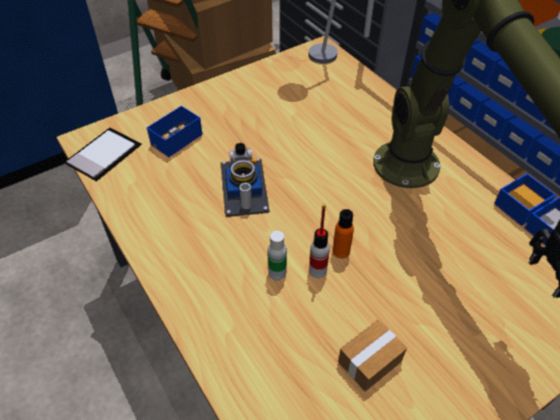

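View pics/top0.png

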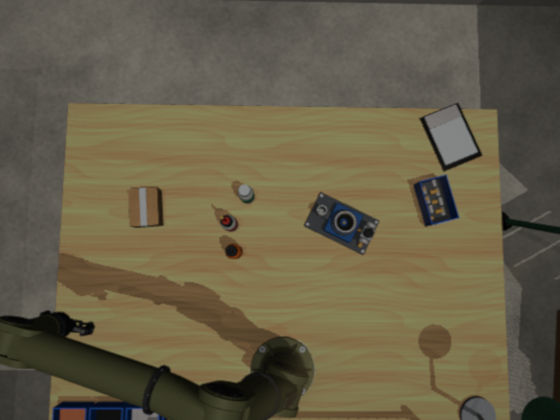

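Scene view: the red-banded flask with its lance is at about (320,255), the green-banded full flask at (277,258), and an orange look-alike at (343,235). In the top view they are at (228,222), (246,192) and (233,250). The station is at (345,222) in the top view, with the tube at (321,210). The red flask matches: aluminium, red band, red lance. I'll confirm it in a crop.

```bash
python3 - <<'E'
import cv2,numpy as np
s=cv2.imread("pics/scene0.png");t=cv2.imread("pics/top0.png")
a=cv2.resize(s[195:290,215:365],None,fx=5,fy=5,interpolation=cv2.INTER_CUBIC)
cv2.imwrite("pics/c1.png",a)
t=cv2.convertScaleAbs(t,alpha=1.7)
b=cv2.resize(t[170:270,200:390],None,fx=4.2,fy=4.2,interpolation=cv2.INTER_CUBIC)
cv2.imwrite("pics/c2.png",b)
b=cv2.resize(s[135:225,205:285],None,fx=6,fy=6,interpolation=cv2.INTER_CUBIC)
cv2.imwrite("pics/c3.png",b)
E
```

```text
(no output)
```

View pics/c1.png

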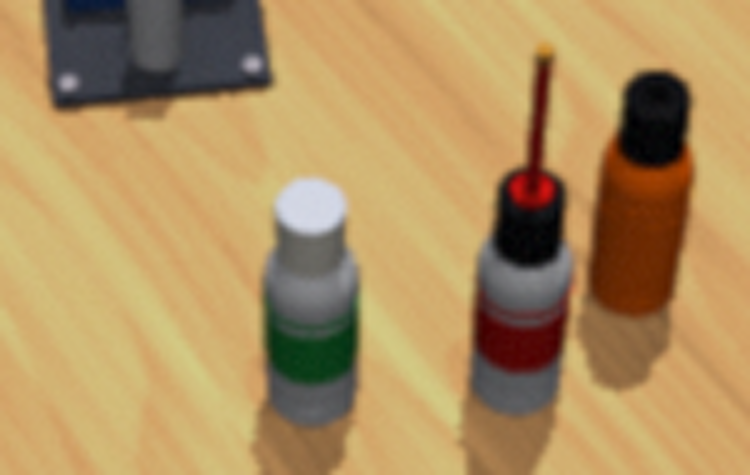

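View pics/c2.png

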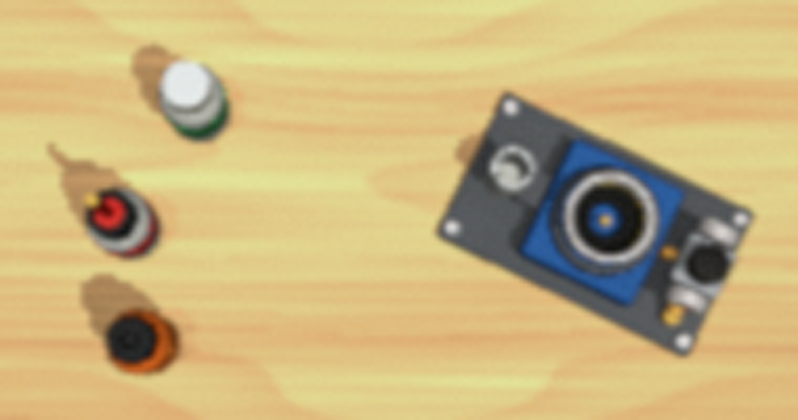

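View pics/c3.png

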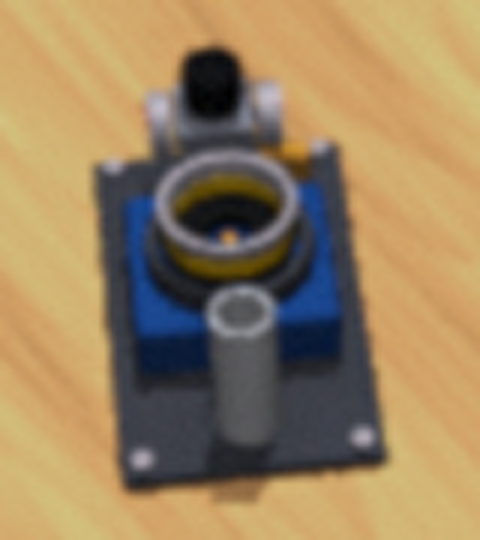

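The crops confirm it: the centre flask (aluminium, red band, black head, red lance) is the target. The orange one beside it is a decoy. Next I'll measure it.

```bash
cat > h.py <<'E'
import cv2,numpy as np
from station import arm
def cam(n):
    p=arm.camera_params(n);R=cv2.Rodrigues(p["rvec"])[0];return p["K"],R,p["tvec"]
def ray(n,uv,z):
    K,R,t=cam(n);c=-R.T@t;d=R.T@np.linalg.inv(K)@np.array([uv[0],uv[1],1.]);return (c+d*(z-c[2])/d[2])
def proj(n,P):
    K,R,t=cam(n);x=K@(R@np.asarray(P)+t);return x[:2]/x[2]
def tri(a,b):
    P=[]
    for n in("scene","top"):
        K,R,t=cam(n);P.append(K@np.c_[R,t])
    X=cv2.triangulatePoints(P[0],P[1],np.array(a,float).reshape(2,1),np.array(b,float).reshape(2,1));return (X[:3]/X[3]).ravel()
def blob(im,roi,f):
    x0,y0,x1,y1=roi;c=im[y0:y1,x0:x1].astype(int);m=f(c[...,2],c[...,1],c[...,0]).astype(np.uint8)
    n,l,s,ce=cv2.connectedComponentsWithStats(m)
    return [(ce[i]+[x0,y0],s[i]) for i in range(1,n) if s[i][4]>3],m
E
cat > m.py <<'E'
from h import *
s=cv2.imread("pics/scene0.png");t=cv2.imread("pics/top0.png")
np.set_printoptions(precision=4,suppress=True)
def show(name,n,im,roi,f,z):
    for c,st in blob(im,roi,f)[0]: print(name,n,c,st,ray(n,c,z))
red=lambda r,g,b:(r>90)&(g<50)&(b<50)
show("flange","top",t,(215,205,240,235),red,.177)
show("flange","scene",s,(310,222,330,240),lambda r,g,b:(r>150)&(g<70)&(b<70),.177)
show("tip","top",t,(215,205,240,235),lambda r,g,b:(r>110)&(g>80)&(b<60)&(r-b>60),.286)
show("cap","top",t,(230,180,260,205),lambda r,g,b:(b>110),.172)
show("cap","scene",s,(265,228,290,250),lambda r,g,b:(b>170),.172)
show("oranhead","top",t,(220,240,245,262),lambda r,g,b:(r<40)&(g<40),.172)
show("redhead+","top",t,(215,210,240,232),lambda r,g,b:(g<38)&(b<38),.172)
show("rim","top",t,(330,205,362,240),lambda r,g,b:(r>95)&(b>85),.086)
show("rim","scene",s,(225,158,262,185),lambda r,g,b:(r>120)&(b>110),.086)
show("tube","top",t,(312,200,330,220),lambda r,g,b:(r>75),.095)
show("nip","top",t,(338,215,350,228),lambda r,g,b:(r>70)&(r-b>20),.07)
show("bolts","top",t,(300,185,385,260),lambda r,g,b:(r>100)&(b>100),.012)
show("bolts","scene",s,(215,155,275,220),lambda r,g,b:(r>125)&(b>125),.012)
E
python3 m.py
```

```text
flange top [226.087  220.8696] [ 8 13  6  6 23] [0.5007 0.1867 0.177 ]
flange scene [318.3333 232.4444] [7 9 3 4 9] [0.514  0.1887 0.177 ]
flange scene [323.5 232.5] [13  9  2  4  8] [0.5029 0.1963 0.177 ]
tip top [220.8333 216.8333] [ 5 11  3  3  6] [0.5039 0.1904 0.286 ]
cap top [243.7333 189.5111] [ 9  5 11 10 90] [0.6045 0.132  0.172 ]
cap scene [276.626  235.7154] [  5   3  14  11 123] [0.609  0.1345 0.172 ]
oranhead top [230.913  250.4239] [ 6  6 11 10 92] [0.4057 0.1696 0.172 ]
redhead+ top [226.4318 220.9886] [ 6  6 11 11 88] [0.5007 0.1862 0.172 ]
redhead+ top [234.4167 227.    ] [16 13  6  8 12] [0.4814 0.1599 0.172 ]
rim top [342.88 213.84] [ 5  7 19  8 25] [ 0.5363 -0.2045  0.086 ]
rim top [349.3333 229.0556] [12 19 13  8 18] [ 0.4839 -0.2265  0.086 ]
rim top [338.1667 228.5   ] [ 7 22  4  4  6] [ 0.4854 -0.188   0.086 ]
rim scene [227.2 158.4] [1 0 3 2 5] [ 0.533  -0.2724  0.086 ]
rim scene [257.8571 158.7143] [32  0  3  3  7] [ 0.4518 -0.2168  0.086 ]
rim scene [242.2273 166.8636] [ 6  2 23 16 66] [ 0.5125 -0.2126  0.086 ]
rim scene [242.4286 175.7143] [15 17  5  2  7] 
[... 685 characters left out ...]
] [61 65  3  3  6] [ 0.4111 -0.2832  0.012 ]
bolts scene [231.5    155.3333] [15  0  4  2  6] [ 0.4794 -0.3476  0.012 ]
bolts scene [257.8 158.6] [42  3  3  2  5] [ 0.4129 -0.2842  0.012 ]
bolts scene [223.2857 162.    ] [7 6 3 3 7] [ 0.5189 -0.3348  0.012 ]
bolts scene [234.3704 166.4444] [16  6 12 14 27] [ 0.4984 -0.2956  0.012 ]
bolts scene [250.0455 165.7273] [29  6 10 14 22] [ 0.4528 -0.2694  0.012 ]
bolts scene [242.5 176. ] [26 21  4  1  4] [ 0.4986 -0.242   0.012 ]
bolts scene [243.6667 188.8667] [25 31 10  5 15] [ 0.5252 -0.1901  0.012 ]
bolts scene [265.     207.2857] [49 51  3  3  7] [ 0.5099 -0.0855  0.012 ]
bolts scene [228.125 211.125] [12 55  3  3  8] [ 0.6143 -0.1354  0.012 ]
```

```bash
cat > m2.py <<'E'
from h import *
from scipy.optimize import least_squares
np.set_printoptions(precision=4,suppress=True)
ims={"scene":cv2.imread("pics/scene0.png"),"top":cv2.imread("pics/top0.png")}
def ringfit(n,c0,z,r0,r1,rout):
    # radial intensity profiles from grey image, outer edge (bright->dark) by max gradient, subpixel
    g=cv2.cvtColor(ims[n],cv2.COLOR_BGR2GRAY).astype(np.float32)
    c=np.array(c0,float)
    for it in range(4):
        pts=[]
        for a in np.linspace(0,2*np.pi,72,endpoint=False):
            rr=np.linspace(r0,r1,40)
            uv=np.array([proj(n,[c[0]+r*np.cos(a),c[1]+r*np.sin(a),z]) for r in rr],np.float32)
            v=cv2.remap(g,uv[:,0].reshape(1,-1),uv[:,1].reshape(1,-1),cv2.INTER_LINEAR)[0]
            w=np.maximum(v-np.percentile(v,40),0)
            if v.max()-v.min()<25: continue
            r=(w*rr).sum()/w.sum(); pts.append([c[0]+r*np.cos(a),c[1]+r*np.sin(a)])
        pts=np.array(pts)
        f=least_squares(lambda p:np.hypot(*(pts-p[:2]).T)-p[2],[*c,rout],loss="soft_l1",f_scale=.001)
        c=f.x[:2]
    print(n,"ring z",z,f.x,len(pts),"resid",np.median(abs(f.fun)), proj(n,[*c,z]))
for n in ims:
    ringfit(n,[.5125,-.211],.086,.022,.043,.032)
    ringfit(n,[.551,-.129],.095,.007,.022,.015)
print("tip tri",tri([323.8,205],[220.8,216.8]))
for P in([.501,.1865,.286],[.501,.1865,.177],[.501,.1865,0]): print(proj("scene",P),proj("top",P))
s=ims["scene"]
# red flask: silhouettes band
for nm,n,roi,f,z in [("band","scene",(305,245,335,275),lambda r,g,b:(r>70)&(g<45)&(b<50),.0),("black","scene",(308,225,335,255),lambda r,g,b:(r<45)&(g<45)&(b<45),0)]:
    for c,st in blob(ims[n],roi,f)[0]: print(nm,c,st)
E
python3 m2.py
```

```text
Traceback (most recent call last):
  File "m2.py", line 23, in <module>
    ringfit(n,[.5125,-.211],.086,.022,.043,.032)
    ~~~~~~~^^^^^^^^^^^^^^^^^^^^^^^^^^^^^^^^^^^^^
  File "m2.py", line 13, in ringfit
    uv=np.array([proj(n,[c[0]+r*np.cos(a),c[1]+r*np.sin(a),z]) for r in rr],np.float32)
                 ~~~~^^^^^^^^^^^^^^^^^^^^^^^^^^^^^^^^^^^^^^^^^
  File "h.py", line 8, in proj
    K,R,t=cam(n);x=K@(R@np.asarray(P)+t);return x[:2]/x[2]
          ~~~^^^
  File "h.py", line 4, in cam
    p=arm.camera_params(n);R=cv2.Rodrigues(p["rvec"])[0];return p["K"],R,p["tvec"]
ValueError: time passes only in moves, steps and waits
```

```bash
sed -i 's/^def cam(n):/from functools import lru_cache\n@lru_cache(None)\ndef cam(n):/' h.py; python3 m2.py
```

```text
scene ring z 0.086 [ 0.515  -0.2077  0.034 ] 72 resid 0.00018973301272074208 [242.3381 168.0934]
scene ring z 0.095 [ 0.5539 -0.1274  0.014 ] 72 resid 0.00021611920476478658 [244.7279 186.6042]
top ring z 0.086 [ 0.5098 -0.2113  0.0343] 72 resid 0.00015638228386024786 [344.8958 221.4976]
top ring z 0.095 [ 0.5514 -0.1326  0.0135] 72 resid 0.001013244993726477 [322.3166 208.996 ]
tip tri [0.5049 0.1906 0.2817]
[324.4085 202.1895] [222.0984 217.7956]
[321.858  229.7552] [226.1604 220.7801]
[318.2939 268.2755] [231.6477 224.8117]
band [334. 249.] [29  0  1  9  9]
band [318.529  262.8065] [  5   9  18  16 155]
black [320.156  241.0426] [  6   8  13  15 141]
```

```bash
cat > go.py <<'E'
from h import *
from scipy.spatial.transform import Rotation as Ro
def st(): 
    o=arm.observe();q=o["tool_rot"];R=Ro.from_quat([q[1],q[2],q[3],q[0]]).as_matrix();return o,R
def to(x,y,z,jaw=None):
    np.set_printoptions(precision=4,suppress=True)
    o,R=st();d=R.T@(np.array([x,y,z])-o["position"])*1000
    print("t",o["time_s"],"pos",o["position"],"F",o["force"],"open",o["opening"]);print("tool delta mm",d,"jaw deg",np.degrees(np.arctan2(R[1,1],R[0,1])),"tilt",R[:,2])
    if jaw is not None:
        a=np.arctan2(R[1,1],R[0,1]);dd=(np.radians(jaw)-a+np.pi/2)%np.pi-np.pi/2;print("turn (tool z)",-dd)
E
python3 -c "
from go import *
to(.504,.1885,.32)"
```

```text
t 0.1 pos [0.1956 0.6194 0.2303] F [-0.2964 -0.1922  0.0694] open 1.0029529764848206
tool delta mm [-423.8233 -318.2006  -89.07  ] jaw deg 72.48228831102846 tilt [-0.0004 -0.0017 -1.    ]
```

{"fn": "carry_out", "kwargs": {"targets": [[[0, 0, -45, 0, 0], [0, 0, -45, 0, 0], [-40, -30, 0, 0, 0], [-50, -38, 0, 0, 0], [-50, -38, 0, 0, 0]]]}}

```text
time_s: 0.72
position: [0.2978, 0.4754, 0.3208]
tool_rot: [0.0, 0.152, 0.988, -0.0]
force: [1.7, 0.9, 0.2]
opening: 1.0
```

{"fn": "carry_out", "kwargs": {"targets": [[[-50, -38, 0, 0, 0], [-50, -38, 0, 0, 0], [-50, -38, 0, 0, 0], [-50, -38, 0, 0, 0], [-40, -30, 0, 0, 0]]]}}

```text
time_s: 1.35
position: [0.4715, 0.2295, 0.3211]
tool_rot: [0.0, 0.153, 0.988, -0.0]
force: [-0.1, -0.7, 0.1]
opening: 1.003
```

```bash
python3 -c "
from go import *
to(.504,.1885,.32)"
```

```text
t 1.35 pos [0.4715 0.2295 0.3211] F [-0.0933 -0.7205  0.0861] open 1.002594838212564
tool delta mm [-43.4251 -29.1711   1.1574] jaw deg 72.36037805710286 tilt [ 0.     -0.0003 -1.    ]
```

{"fn": "carry_out", "kwargs": {"targets": [[[-30, -20, 0, 0, 0], [-13, -9, 0, 0, 0], [0, 0, 0, 0, 0]]]}}

```text
time_s: 1.72
position: [0.5026, 0.1915, 0.321]
tool_rot: [-0.0, 0.153, 0.988, -0.0]
force: [-0.8, 0.4, -0.1]
opening: 1.0
```

```bash
python3 -c "
from go import *
to(.504,.1885,.2215)
for n in('scene','top'):
    im=arm.grab_frame(n)[:,:,::-1];cv2.imwrite(f'pics/{n}1.png',im)
    x,y=(int(v) for v in proj(n,[.504,.1885,.25]));c=im[max(y-60,0):y+70,x-65:x+65];cv2.imwrite(f'pics/{n}1c.png',cv2.resize(c,None,fx=4,fy=4,interpolation=cv2.INTER_CUBIC))
    print(n,x-65,y-60)
"
```

```text
t 1.725 pos [0.5026 0.1915 0.321 ] F [-0.804   0.3705 -0.1256] open 0.9999966590577332
tool delta mm [-2.3529 -2.4453 99.5142] jaw deg 72.41409414956628 tilt [-0.0007 -0.     -1.    ]
scene 258 152
top 157 157
```

View pics/scene1c.png

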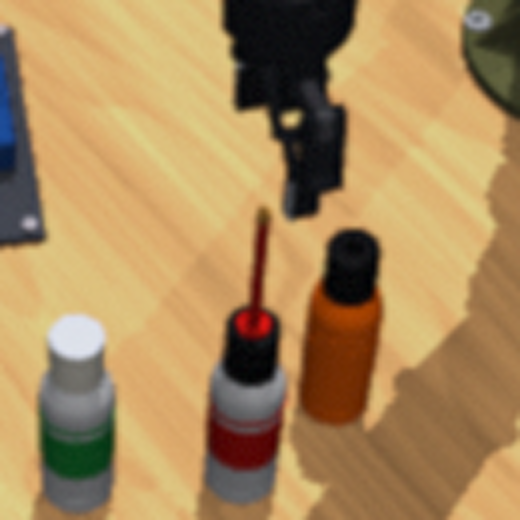

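View pics/top1c.png

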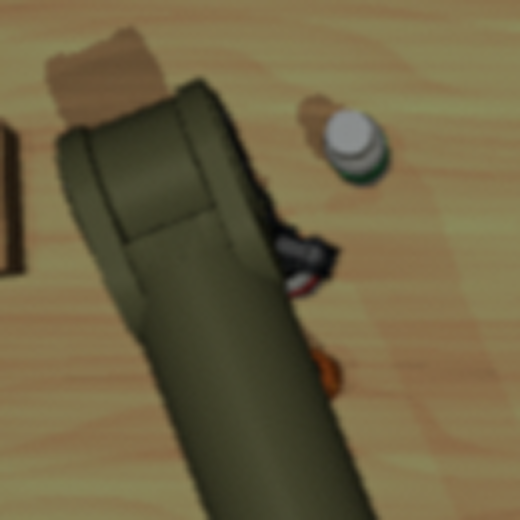

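```bash
python3 -c "
from go import *
np.set_printoptions(precision=4,suppress=True)
print(ray('scene',[323.7,205.2],.286),ray('top',[221,217],.286),ray('top',[221.6,217.4],.286))
im=cv2.imread('pics/scene1.png')
for c,s in blob(im,(305,195,335,245),lambda r,g,b:(r>80)&(g<45)&(b<45)&(r-g>50))[0]: print(c,s)
for sgn in(-1,1):
  P=np.array([.5026,.1915,.334])+sgn*np.array([.3025,.953,0])*.0425
  u=proj('scene',P);print(u,(u-[258,152])*4)
t=cv2.imread('pics/top0.png')
for z,f,roi in((.286,lambda r,g,b:(r>100)&(g>70)&(b<90)&(r-b>40),(217,212,226,222)),):
  print(blob(t,roi,f)[0]); print(t[212:226,216:232,2]); print(t[212:226,216:232,1])
"

```

```text
[0.5083 0.1935 0.286 ] [0.5034 0.1898 0.286 ] [0.5022 0.188  0.286 ]
[321.413  226.8152] [12 13  9 28 92]
[320.6886 178.2402] [250.7543 104.961 ]
[332.2308 203.2386] [296.9233 204.9543]
[(array([219.9107, 215.2321]), array([ 0,  0,  9, 10, 56], dtype=int32))]
[[112 112 113 113 113 114 114 114 115 115 116 116 121 127 130 133]
 [111 111 112 112 113 111 113 113 113 114 111 109 112 115 120 129]
 [108 109 108 108 109 108 109 105 103  99  89  83  89  95 105 119]
 [107 106 106 106 107 110 102  83  65  56  48  46  57  72  81  92]
 [108 104 104 107 115 120 104  68  41  42  45  37  32  46  64  76]
 [113 106 104 109 120 128 117  81  59  78  90  79  53  33  46  68]
 [117 106 104 105 107 113 104  74  59  87 110 113  91  54  29  46]
 [119 107 104  99  82  72  69  59  52  65  91 115 110  72  31  27]
 [127 115 106  97  68  44  60  74  67  58  75 111 118  82  38  22]
 [133 126 113  98  66  40  70 101  99  86  93 115 112  76  34  17]
 [133 130 118 101  67  41  67 105 118 119 120 118  94  55  25  19]
 [133 132 127 111  80  47  45  72  97 113 111  95  65  33  16  30]
 [132 132 132 125 100  69  44  39  5
[... 337 characters left out ...]
  46  40  40  52  66  75  84]
 [ 87  81  81  84  92  97  84  55  29  22  23  25  30  47  65  74]
 [ 95  83  81  86  96 105  95  63  29  21  25  24  23  27  47  68]
 [100  84  81  83  86  91  83  53  21  19  26  27  24  21  25  47]
 [102  86  81  78  65  56  45  26   8  10  19  24  25  21  18  29]
 [111  97  84  76  54  30  21  16  12  10  13  23  27  25  22  23]
 [118 111  94  77  53  27  23  26  22  18  20  28  28  27  21  17]
 [119 115 101  81  54  29  23  29  29  29  29  31  27  24  21  19]
 [118 117 111  94  67  41  27  26  27  31  29  28  25  20  16  31]
 [114 115 114 107  86  64  43  29  23  25  24  23  21  17  17  45]
 [111 112 112 108  95  84  68  46  31  23  22  18  15  15  32  70]]
```

```bash
python3 -c "
from go import *
to(.506,.191,.2215)"
```

```text
t 1.825 pos [0.5016 0.1936 0.3211] F [-1.2793  0.3004 -0.3162] open 1.0019858997877338
tool delta mm [-5.0878 -1.1945 99.5694] jaw deg 72.6279875641564 tilt [-0.001   0.0006 -1.    ]
```

{"fn": "carry_out", "kwargs": {"targets": [[[-3, 0.5, 0, 0, 0], [0, 0, 35, 0, 0], [0, 0, 35, 0, 0], [0, 0, 25, 0, 0], [0, 0, 4, 0, 0]]]}}

```text
time_s: 2.45
position: [0.5042, 0.1919, 0.2206]
tool_rot: [-0.001, 0.151, 0.988, -0.001]
force: [-0.5, 0.8, -0.1]
opening: 0.997
```

```bash
python3 -c "
from go import *
to(.506,.191,.2215)
for n in('scene',):
    im=arm.grab_frame(n)[:,:,::-1];cv2.imwrite(f'pics/{n}2.png',im)
    x,y=(int(v) for v in proj(n,[.504,.1885,.25]));c=im[max(y-60,0):y+70,x-65:x+65];cv2.imwrite(f'pics/{n}2c.png',cv2.resize(c,None,fx=4,fy=4,interpolation=cv2.INTER_CUBIC))
"
```

```text
t 2.45 pos [0.5042 0.1919 0.2206] F [-0.4926  0.8482 -0.0749] open 0.9967731991512452
tool delta mm [-2.0208 -0.3038 -0.9284] jaw deg 72.58391242121395 tilt [-0.0031 -0.0014 -1.    ]
```

View pics/scene2c.png

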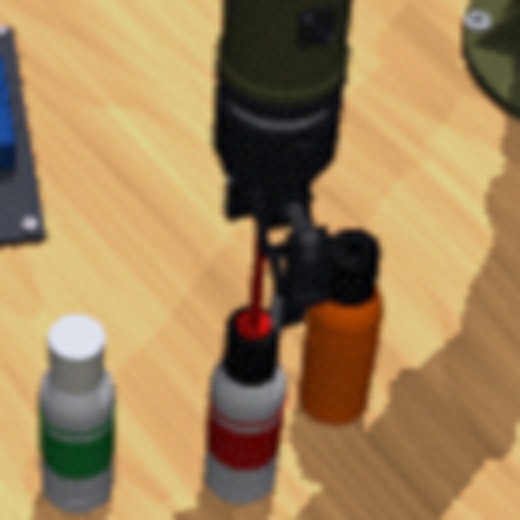

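{"fn": "carry_out", "kwargs": {"targets": [[[0, 0, 0, 0, 120], [0, 0, 0, 0, 200], [0, 0, 0, 0, 255], [0, 0, 0, 0, 255], [0, 0, 0, 0, 255]]]}}

```text
time_s: 3.12
position: [0.5057, 0.1911, 0.2226]
tool_rot: [0.0, 0.152, 0.988, 0.0]
force: [-0.5, -1.6, 1.7]
opening: 0.088
```

{"fn": "carry_out", "kwargs": {"targets": [[[0, 0, 0, 0, 255], [0, 0, 0, 0, 255]]]}}

```text
time_s: 3.38
position: [0.5058, 0.1912, 0.2226]
tool_rot: [0.0, 0.152, 0.988, 0.0]
force: [0.3, -1.0, 3.2]
opening: 0.083
```

```bash
cat > look.py <<'E'
from go import *
import sys
def look(tag,P,cams=("scene","top"),h=65,f=4):
    for n in cams:
        im=arm.grab_frame(n)[:,:,::-1];cv2.imwrite(f'pics/{n}{tag}.png',im)
        x,y=(int(v) for v in proj(n,P));x0,y0=max(x-h,0),max(y-h,0);c=im[y0:y+h,x0:x+h]
        if n=="top": c=cv2.convertScaleAbs(c,alpha=1.7)
        cv2.imwrite(f'pics/{n}{tag}c.png',cv2.resize(c,None,fx=f,fy=f,interpolation=cv2.INTER_CUBIC));print(n,"crop origin",x0,y0)
E
python3 -c "
from look import *
to(.506,.191,.2215); look('3',[.504,.1885,.25],('scene',))
"
```

```text
t 3.375 pos [0.5058 0.1912 0.2226] F [ 0.2537 -0.9798  3.1967] open 0.08302530979207685
tool delta mm [-0.2741 -0.1031  1.11  ] jaw deg 72.4719260171483 tilt [ 0.0004  0.0001 -1.    ]
scene crop origin 258 147
```

View pics/scene3c.png

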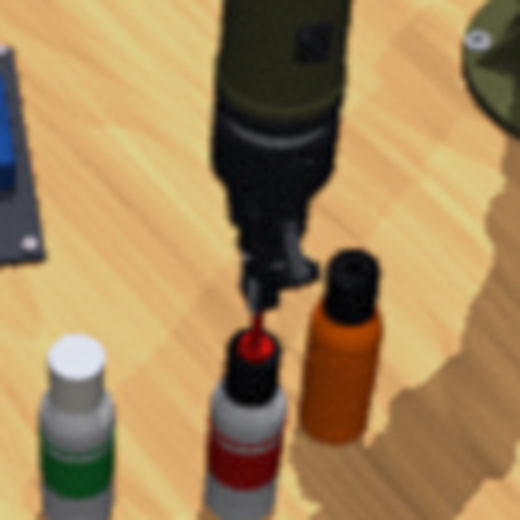

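{"fn": "carry_out", "kwargs": {"targets": [[[0, 0, -8, 0, 255], [0, 0, -12, 0, 255], [0, 0, -20, 0, 255], [0, 0, -25, 0, 255], [0, 0, -20, 0, 255]]]}}

```text
time_s: 4.05
position: [0.5059, 0.1916, 0.3093]
tool_rot: [0.001, 0.152, 0.988, 0.001]
force: [1.0, 0.4, -0.5]
opening: 0.089
```

```bash
python3 -c "
from look import *
to(.506,.191,.2215); look('4',[.504,.1885,.25])
"
```

```text
t 4.05 pos [0.5059 0.1916 0.3093] F [ 0.9754  0.4375 -0.4625] open 0.08876727780044111
tool delta mm [-0.1911 -0.6573 87.7774] jaw deg 72.48884026972254 tilt [ 0.0015  0.0012 -1.    ]
scene crop origin 258 147
top crop origin 157 152
```

View pics/scene4c.png

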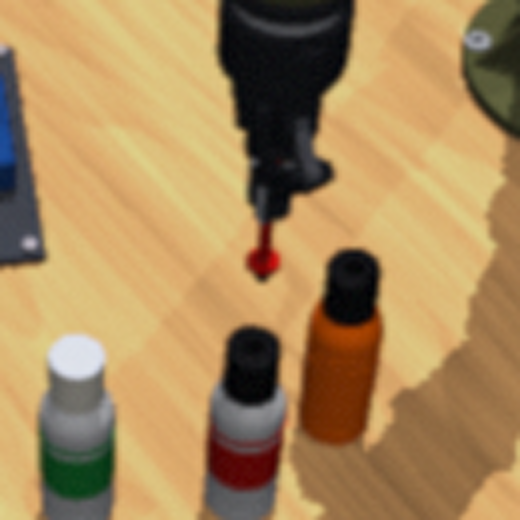

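```bash
python3 -c "
from look import *
np.set_printoptions(precision=4,suppress=True)
im=cv2.imread('pics/scene4.png')
for c,s in blob(im,(310,195,340,225),lambda r,g,b:(r>100)&(g<60)&(b<60))[0]: print(c,s)
print(proj('scene',[.5059,.1916,.2607]),proj('scene',[.5059,.1916,.2457]))
print(ray('scene',[323.7,212.5],.2607))
t=cv2.imread('pics/top4.png')
for c,s in blob(im,(310,225,335,250),lambda r,g,b:(r<50)&(g<45)&(b<45))[0]: print('head',c,s)
"
```

```text
[323.  205.5] [13  9  1  4  4]
[323.2069 212.0345] [10 14  7  6 29]
[323.4201 210.989 ] [323.0627 214.8665]
[0.5083 0.196  0.2607]
head [320.3659 238.3561] [  4   4  13  19 205]
```

View pics/top4c.png

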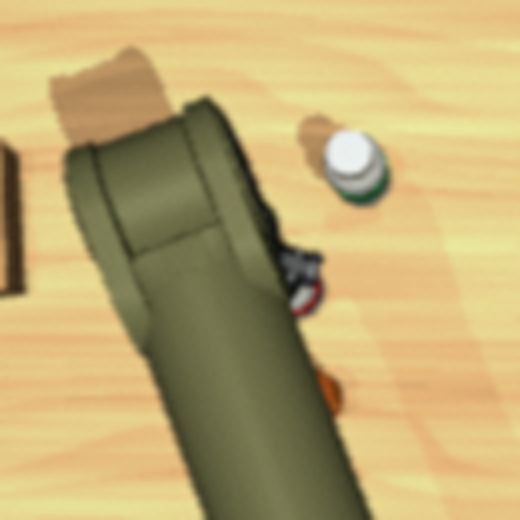

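```bash
python3 -c "
from look import *
to(.552,-.1292,.3093)
"
```

```text
t 4.15 pos [0.5069 0.1919 0.3105] F [ 0.9556 -1.6806  1.663 ] open 0.08525696406103565
tool delta mm [-139.6632 -292.6385    0.5343] jaw deg 72.48613248479076 tilt [ 0.0047  0.0028 -1.    ]
```

{"fn": "carry_out", "kwargs": {"targets": [[[-14, -30, 0, 0, 255], [-23, -48, 0, 0, 255], [-23, -48, 0, 0, 255], [-23, -48, 0, 0, 255], [-23, -48, 0, 0, 255]]]}}

```text
time_s: 4.78
position: [0.5397, -0.0538, 0.3068]
tool_rot: [-0.0, 0.152, 0.988, 0.0]
force: [1.1, 0.2, -0.5]
opening: 0.085
```

{"fn": "carry_out", "kwargs": {"targets": [[[-20, -43, 0, 0, 255], [-14, -28, 0, 0, 255], [0, 0, 0, 0, 255], [0, 0, 0, 0, 255]]]}}

```text
time_s: 5.28
position: [0.5509, -0.129, 0.3068]
tool_rot: [-0.0, 0.152, 0.988, 0.0]
force: [-0.5, -0.1, 0.1]
opening: 0.085
```

```bash
python3 -c "
from look import *
to(.552,-.1292,.18); look('5',[.552,-.13,.18])
to(.552,-.1292,.18)
"
```

```text
t 5.275 pos [ 0.5509 -0.129   0.3068] F [-0.5153 -0.0655  0.1176] open 0.08475074214694756
tool delta mm [ -1.2491   0.0963 126.7503] jaw deg 72.5419991884388 tilt [-0.0008  0.001  -1.    ]
scene crop origin 178 100
top crop origin 258 140
t 5.375 pos [ 0.551  -0.1284  0.307 ] F [0.0528 0.7828 0.0751] open 0.09131751991491474
tool delta mm [ -1.2267  -0.539  126.9911] jaw deg 72.63275527439876 tilt [-0.0004  0.0009 -1.    ]
```

View pics/scene5c.png

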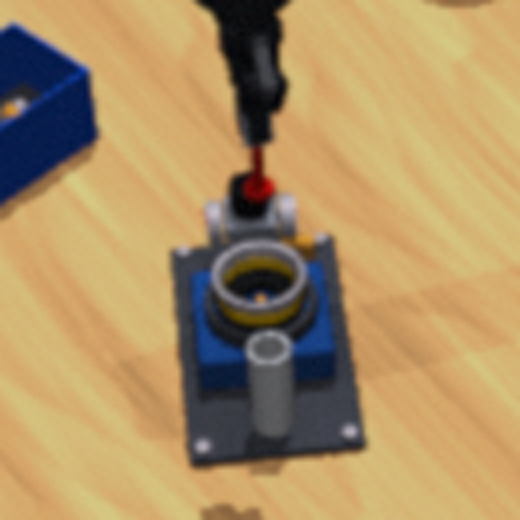

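View pics/top5c.png

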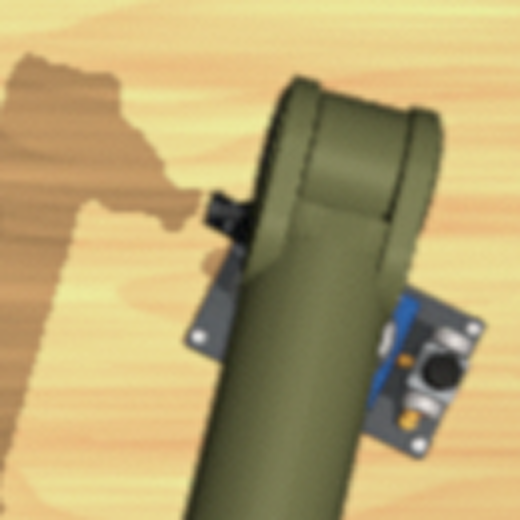

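{"fn": "carry_out", "kwargs": {"targets": [[[-1, 0, 30, 0, 255], [0, 0, 40, 0, 255], [0, 0, 40, 0, 255], [0, 0, 16, 0, 255], [0, 0, 0, 0, 255]]]}}

```text
time_s: 6.0
position: [0.5516, -0.1297, 0.1809]
tool_rot: [-0.001, 0.152, 0.988, -0.0]
force: [-0.7, 0.3, 0.4]
opening: 0.083
```

```bash
python3 -c "
from look import *
to(.552,-.1292,.18); look('6',[.552,-.13,.12],('scene',),h=40,f=8)
to(.552,-.1292,.18)
im=cv2.imread('pics/scene6.png')
o=arm.observe()['position']
for c,s in blob(im,(230,150,265,190),lambda r,g,b:(r>100)&(g<60)&(b<60))[0]: print(c,s)
zb=o[2]-.2226+.159;print(zb,proj('scene',[o[0],o[1],zb+.015]),proj('scene',[o[0],o[1],.095]))
"
```

```text
t 6.0 pos [ 0.5516 -0.1297  0.1809] F [-0.7223  0.3252  0.4024] open 0.08293340272058637
tool delta mm [-0.209   0.5754  0.8799] jaw deg 72.5532470562119 tilt [-0.0014  0.0002 -1.    ]
scene crop origin 204 140
t 6.05 pos [ 0.5525 -0.1302  0.1822] F [ 0.2095 -0.2362 -0.2168] open 0.08825745269122995
tool delta mm [0.7578 0.7911 2.1774] jaw deg 72.52714418171716 tilt [ 0.001 -0.    -1.   ]
[244.5172 177.7241] [11 24  8  7 29]
0.11857786122639635 [243.9938 176.9676] [244.6456 185.8647]
```

View pics/scene6c.png

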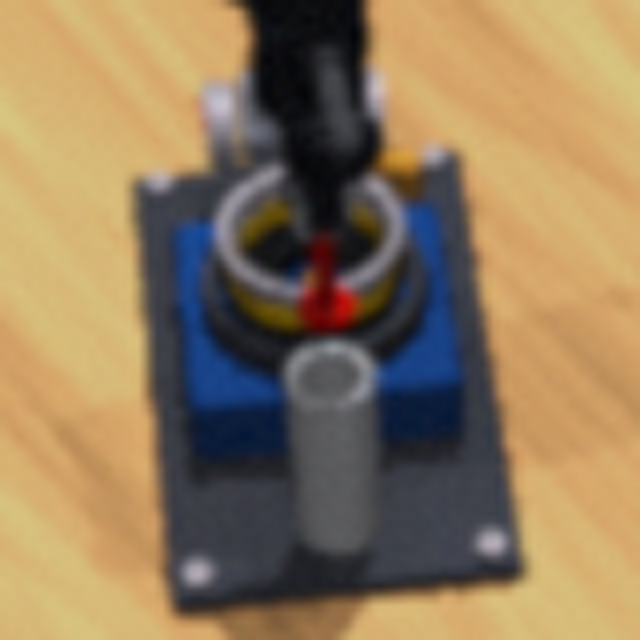

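{"fn": "carry_out", "kwargs": {"targets": [[[0, 0, 10, 0, 255], [0, 0, 12, 0, 255], [0, 0, 12, 0, 255], [0, 0, 0, 0, 255]]]}}

```text
time_s: 6.55
position: [0.551, -0.1304, 0.1459]
tool_rot: [-0.001, 0.152, 0.988, -0.0]
force: [-0.6, -0.2, -0.1]
opening: 0.084
```

```bash
python3 -c "
from look import *
to(.552,-.1297,.11); look('7',[.552,-.13,.12],('scene',),h=40,f=8)
"
```

```text
t 6.55 pos [ 0.551  -0.1304  0.1459] F [-0.5686 -0.2465 -0.0709] open 0.0840128408996888
tool delta mm [-0.8754  1.0104 35.8928] jaw deg 72.47314440247244 tilt [-0.0025  0.0002 -1.    ]
scene crop origin 204 140
```

View pics/scene7c.png

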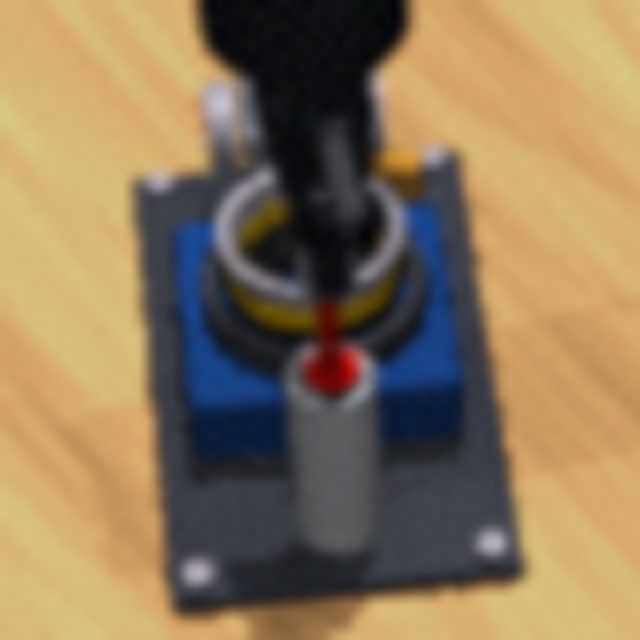

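{"fn": "carry_out", "kwargs": {"targets": [[[0, 0, 10, 0, 255], [0, 0, 12, 0, 255], [0, 0, 12, 0, 255], [0, 0, 0, 0, 255]]]}}

```text
time_s: 7.1
position: [0.5509, -0.1304, 0.1118]
tool_rot: [-0.001, 0.152, 0.988, -0.0]
force: [-0.5, 0.1, 0.3]
opening: 0.085
```

```bash
python3 -c "
from look import *
to(.552,-.1297,.11); look('8',[.552,-.13,.12],('scene',),h=40,f=8)
"
```

```text
t 7.1 pos [ 0.5509 -0.1304  0.1118] F [-0.4507  0.137   0.3047] open 0.08537613442882795
tool delta mm [-0.8784  0.9941  1.8119] jaw deg 72.47728591427666 tilt [-0.0027  0.0001 -1.    ]
scene crop origin 204 140
```

View pics/scene8c.png

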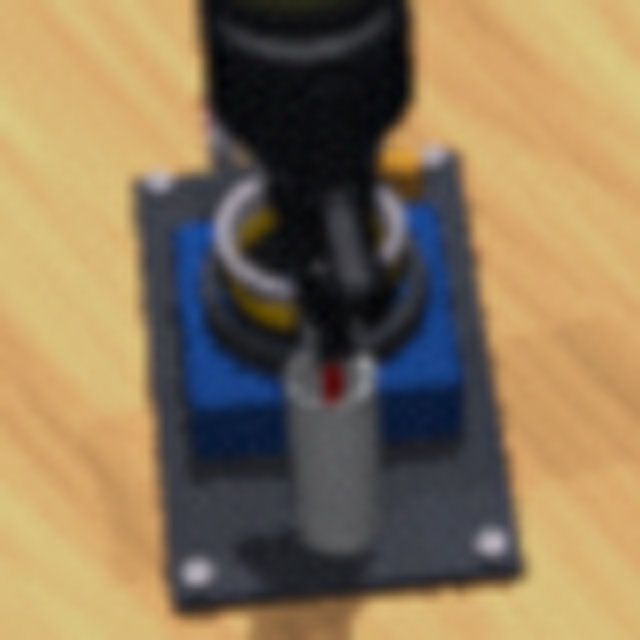

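The lance is well inside the tube with no contact force, so I'll release it with a moderate opening and then go straight up.

{"fn": "carry_out", "kwargs": {"targets": [[[0, 0, 0, 0, 130], [0, 0, 0, 0, 110], [0, 0, 0, 0, 110], [0, 0, -5, 0, 110], [0, 0, -20, 0, 110]]]}}

```text
time_s: 7.78
position: [0.551, -0.1303, 0.1379]
tool_rot: [-0.001, 0.152, 0.988, -0.0]
force: [0.5, 0.7, 1.0]
opening: 0.568
```

{"fn": "carry_out", "kwargs": {"targets": [[[0, 0, -40, 0, 110], [0, 0, -50, 0, 110], [0, 0, -50, 0, 60], [0, 0, -20, 0, 0]]]}}

```text
time_s: 8.28
position: [0.553, -0.1312, 0.3024]
tool_rot: [0.003, 0.152, 0.988, 0.0]
force: [0.1, 0.3, -0.7]
opening: 0.947
```

```bash
python3 -c "
from look import *
look('9',[.552,-.13,.12],h=40,f=8)
to(.504,.189,.30)
"
```

```text
scene crop origin 204 140
top crop origin 282 168
t 8.375 pos [ 0.5532 -0.1311  0.3015] F [0.2326 0.0665 0.3732] open 0.9969253472458965
tool delta mm [143.3448 290.447    1.1838] jaw deg 72.47000422842311 tilt [ 0.0057 -0.0002 -1.    ]
```

View pics/scene9c.png

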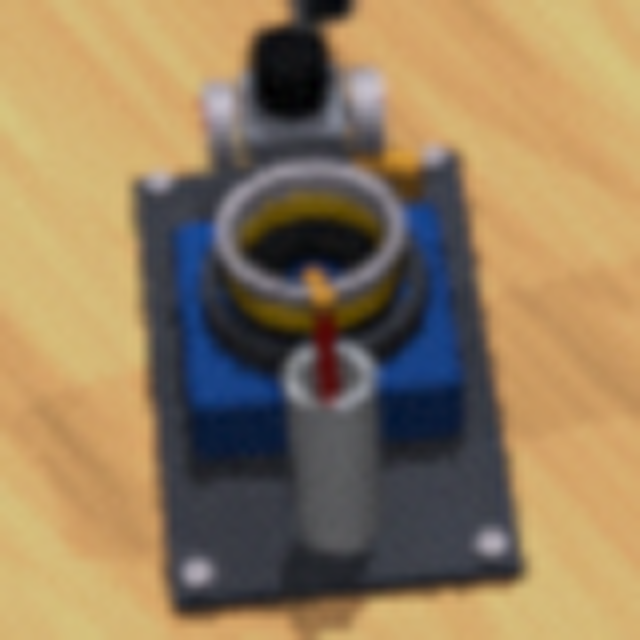

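```bash
python3 -c "
from look import *
np.set_printoptions(precision=4,suppress=True)
s=cv2.imread('pics/scene9.png');t=cv2.imread('pics/top9.png')
dk=lambda r,g,b:(r<45)&(g<40)&(b<40)
for c,st in blob(t,(215,205,242,235),dk)[0]: print('top head',c,st,ray('top',c,.172))
for c,st in blob(s,(308,225,332,255),dk)[0]: print('scene head',c,st)
for z in(.13,.172): print(z,proj('scene',[.504,.189,z]),proj('top',[.504,.189,z]))
for n,im in(('scene',s),('top',t)):
    x,y=(int(v) for v in proj(n,[.504,.189,.15]));c=im[y-25:y+25,x-25:x+25]
    cv2.imwrite('pics/%s9h.png'%n,cv2.resize(cv2.convertScaleAbs(c,alpha=2),None,fx=10,fy=10,interpolation=cv2.INTER_CUBIC));print(n,x-25,y-25)
"
```

```text
top head [226.1596 220.7979] [ 6 11 11 11 94] [0.5013 0.1871 0.172 ]
scene head [320.4663 238.3798] [  6   4  14  19 208]
0.13 [320.4948 241.7801] [227.0064 221.0348]
0.172 [321.389  232.0552] [225.5814 219.9778]
scene 295 212
top 201 195
```

View pics/scene9h.png

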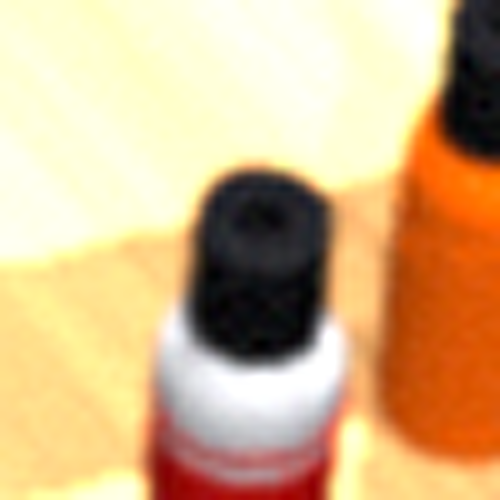

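View pics/top9h.png

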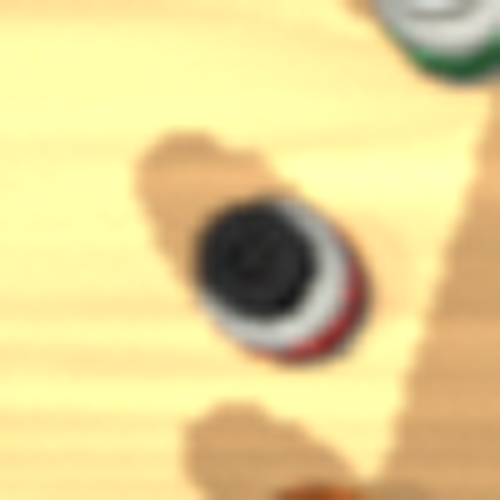

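{"fn": "carry_out", "kwargs": {"targets": [[[14, 28, 0, 0, 0], [25, 50, 0, 0, 0], [25, 50, 0, 0, 0], [25, 50, 0, 0, 0], [25, 50, 0, 0, 0]]]}}

```text
time_s: 9.0
position: [0.5107, 0.1227, 0.297]
tool_rot: [-0.001, 0.152, 0.988, -0.0]
force: [0.9, 0.9, -0.0]
opening: 0.997
```

{"fn": "carry_out", "kwargs": {"targets": [[[20, 42, 0, 0, 0], [9, 20, 0, 0, 0], [0, 0, 0, 0, 0], [0, 0, 0, 0, 0]]]}}

```text
time_s: 9.5
position: [0.5035, 0.1864, 0.2981]
tool_rot: [0.0, 0.154, 0.988, -0.001]
force: [0.6, 0.2, 0.3]
opening: 1.003
```

```bash
python3 -c "
from look import *
to(.5045,.189,.131)
"
```

```text
t 9.5 pos [0.5035 0.1864 0.2981] F [0.616  0.1861 0.2531] open 1.0026480597384095
tool delta mm [ -0.0922   3.0249 167.0807] jaw deg 72.28394258215394 tilt [-0.     -0.0013 -1.    ]
```

{"fn": "carry_out", "kwargs": {"targets": [[[0, 3, 40, 0, 0], [0, 0, 45, 0, 0], [0, 0, 45, 0, 0], [0, 0, 30, 0, 0], [0, 0, 6, 0, 0]]]}}

```text
time_s: 10.12
position: [0.503, 0.189, 0.1305]
tool_rot: [-0.001, 0.154, 0.988, -0.001]
force: [0.2, 0.4, -0.1]
opening: 0.996
```

{"fn": "carry_out", "kwargs": {"targets": [[[0, 0, 0, 0, 0]]]}}

```text
time_s: 10.25
position: [0.5046, 0.1908, 0.1331]
tool_rot: [0.0, 0.153, 0.988, 0.0]
force: [0.1, 0.1, 1.0]
opening: 1.0
```

```bash
python3 -c "
from look import *
to(.5045,.189,.131);look('10',[.504,.189,.15],('scene',),h=40,f=8)
"
```

```text
t 10.25 pos [0.5046 0.1908 0.1331] F [0.1298 0.0931 1.0215] open 1.0003091659494696
tool delta mm [-0.4597 -1.7298  2.1427] jaw deg 72.35855888091534 tilt [ 0.001   0.0002 -1.    ]
scene crop origin 280 197
```

View pics/scene10c.png

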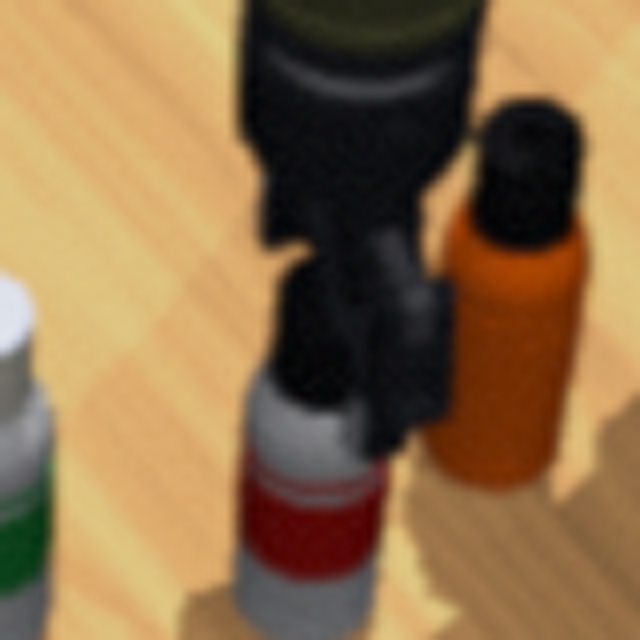

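{"fn": "carry_out", "kwargs": {"targets": [[[0, -1, 1, 0, 90], [0, 0, 0, 0, 120], [0, 0, 0, 0, 150], [0, 0, 0, 0, 255], [0, 0, 0, 0, 255]]]}}

```text
time_s: 10.92
position: [0.5038, 0.1906, 0.1321]
tool_rot: [0.0, 0.152, 0.988, 0.0]
force: [-0.4, -1.0, 5.8]
opening: 0.433
```

{"fn": "carry_out", "kwargs": {"targets": [[[0, 0, 0, 0, 255], [0, 0, 0, 0, 255]]]}}

```text
time_s: 11.18
position: [0.5039, 0.1906, 0.1321]
tool_rot: [0.0, 0.152, 0.988, 0.0]
force: [-0.6, -2.1, 5.2]
opening: 0.435
```

```bash
python3 -c "
from look import *
to(.5045,.189,.131);look('11',[.504,.189,.15],('scene','top'),h=40,f=8)
"
```

```text
t 11.175 pos [0.5039 0.1906 0.1321] F [-0.5786 -2.0987  5.2101] open 0.4351903713780136
tool delta mm [-1.0728 -1.2973  1.1319] jaw deg 72.46761316200953 tilt [ 0.0008 -0.0001 -1.    ]
scene crop origin 280 197
top crop origin 186 180
```

View pics/scene11c.png

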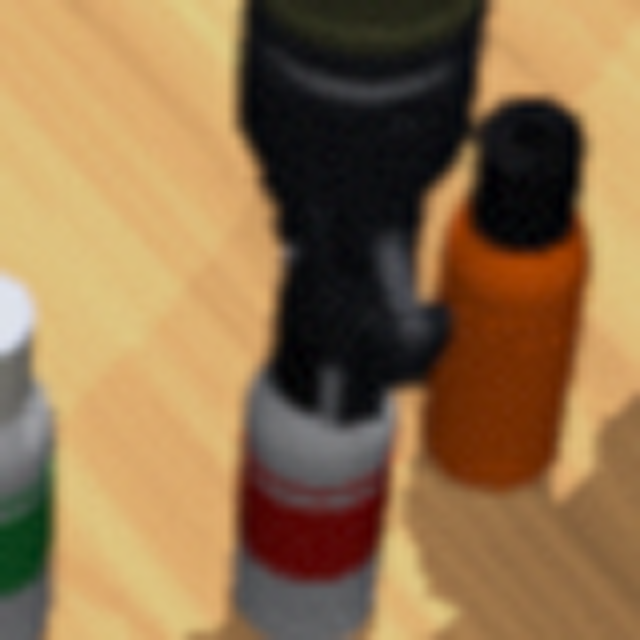

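{"fn": "carry_out", "kwargs": {"targets": [[[0, 0, -10, 0, 255], [0, 0, -25, 0, 255], [0, 0, -40, 0, 255], [0, 0, -45, 0, 255], [0, 0, -45, 0, 255]]]}}

```text
time_s: 11.9
position: [0.5029, 0.1912, 0.2975]
tool_rot: [-0.0, 0.152, 0.988, 0.0]
force: [0.1, -0.2, -1.2]
opening: 0.43
```

{"fn": "carry_out", "kwargs": {"targets": [[[0, 0, -15, 0, 255], [0, 0, 0, 0, 255]]]}}

```text
time_s: 12.15
position: [0.5035, 0.1912, 0.3114]
tool_rot: [0.0, 0.152, 0.988, 0.0]
force: [-0.3, 0.2, -2.3]
opening: 0.428
```

```bash
python3 -c "
from look import *
look('12',[.504,.189,.22],('scene','top'),h=50,f=7)
to(.5125,-.2097,.312)
"
```

```text
scene crop origin 272 170
top crop origin 173 168
t 12.25 pos [0.5025 0.1908 0.3092] F [ 0.1623  0.1145 -2.4819] open 0.4377881096942999
tool delta mm [-129.9805 -378.9045   -2.21  ] jaw deg 72.49023280724333 tilt [-0.0029 -0.0014 -1.    ]
```

View pics/scene12c.png

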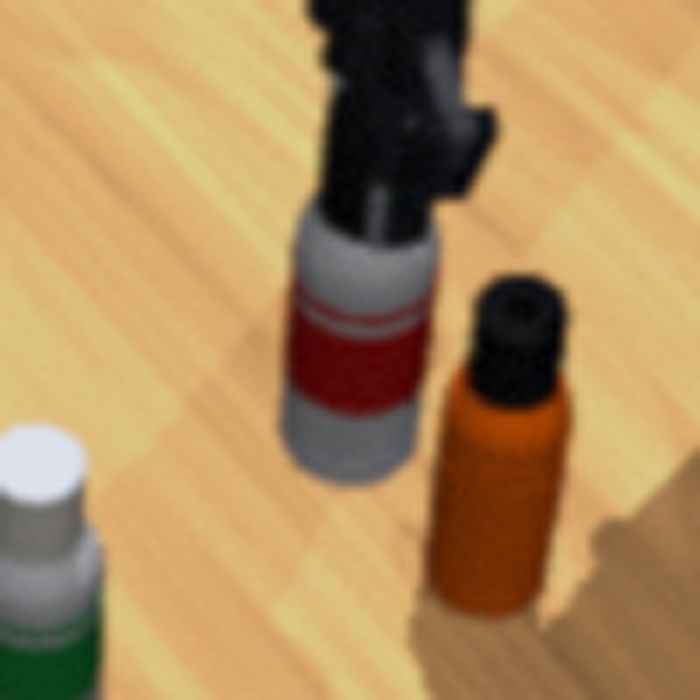

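View pics/top12c.png

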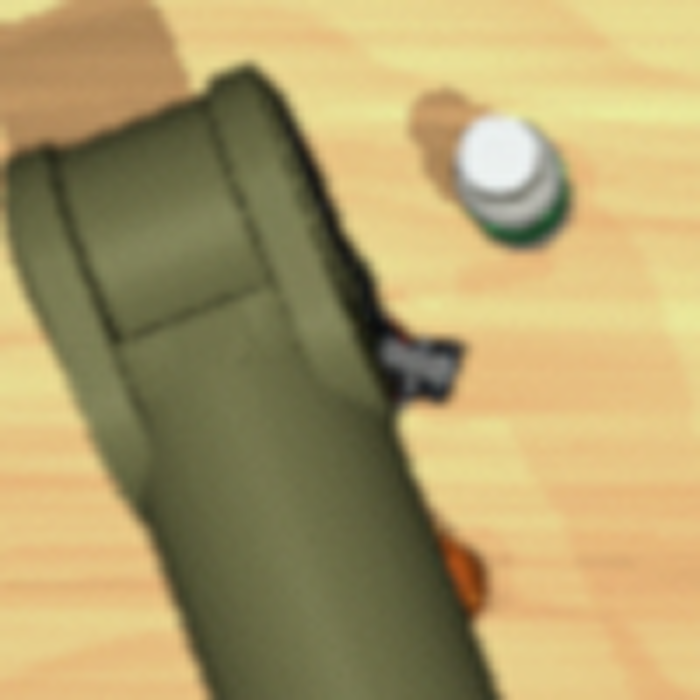

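{"fn": "carry_out", "kwargs": {"targets": [[[-9, -27, 0, 0, 255], [-16, -47, 0, 0, 255], [-16, -47, 0, 0, 255], [-16, -47, 0, 0, 255], [-16, -47, 0, 0, 255]]]}}

```text
time_s: 12.88
position: [0.5072, -0.0375, 0.3091]
tool_rot: [-0.002, 0.152, 0.988, -0.0]
force: [0.1, -0.2, -2.1]
opening: 0.436
```

{"fn": "carry_out", "kwargs": {"targets": [[[-16, -47, 0, 0, 255], [-16, -47, 0, 0, 255], [-15, -44, 0, 0, 255], [-9, -26, 0, 0, 255], [0, 0, 0, 0, 255]]]}}

```text
time_s: 13.5
position: [0.5106, -0.2121, 0.3093]
tool_rot: [-0.002, 0.155, 0.988, -0.001]
force: [-0.1, 0.0, -2.1]
opening: 0.432
```

{"fn": "carry_out", "kwargs": {"targets": [[[0, 0, 0, 0, 255], [0, 0, 0, 0, 255]]]}}

```text
time_s: 13.75
position: [0.5125, -0.2076, 0.3106]
tool_rot: [-0.001, 0.151, 0.989, 0.0]
force: [-0.3, -0.2, -2.2]
opening: 0.434
```

```bash
python3 -c "
from look import *
to(.5125,-.2097,.242);look('13',[.512,-.21,.16],('scene','top'),h=50,f=7)
"
```

```text
t 13.75 pos [ 0.5125 -0.2076  0.3106] F [-0.3251 -0.1933 -2.1972] open 0.4337134116356197
tool delta mm [-0.6982 -2.047  68.5887] jaw deg 72.6271288841198 tilt [-0.001   0.0009 -1.    ]
scene crop origin 191 99
top crop origin 297 169
```

View pics/scene13c.png

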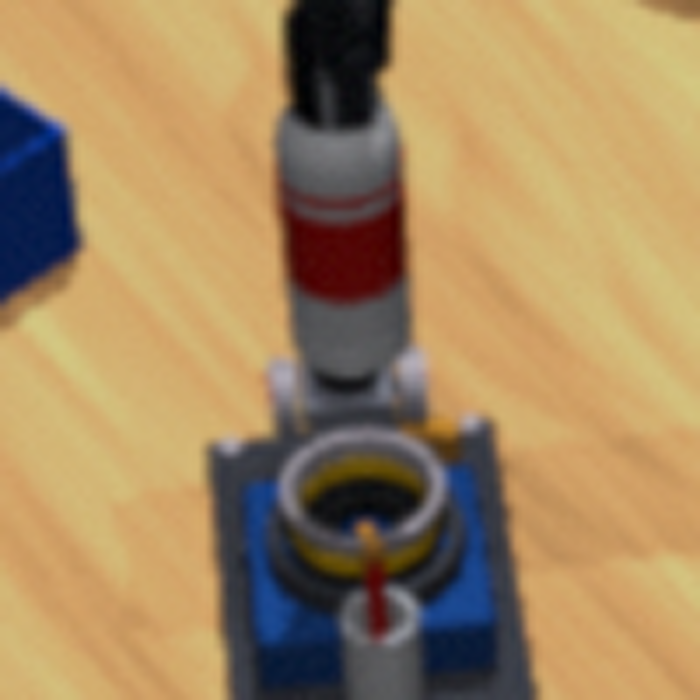

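View pics/top13c.png

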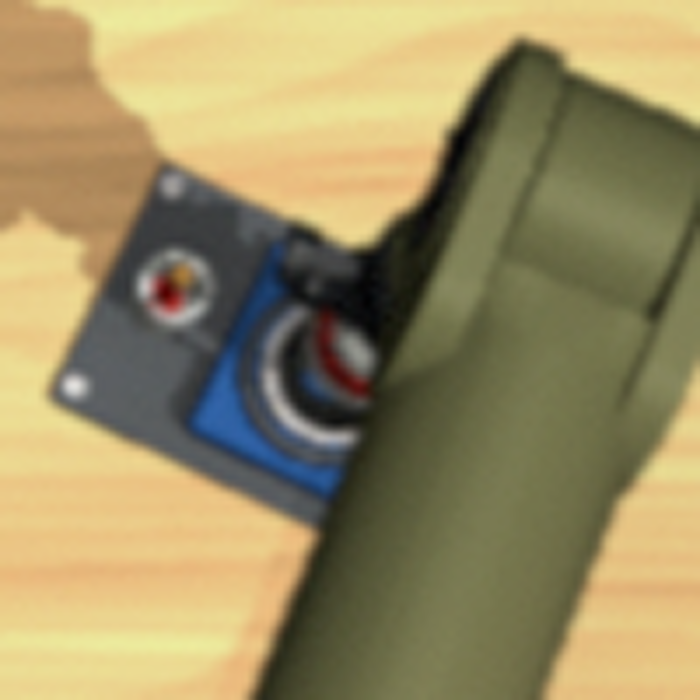

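```bash
cat > ax.py <<'E'
from look import *
def axis(pic,pos,zb,crop):
    np.set_printoptions(precision=4,suppress=True)
    im=cv2.imread(pic)
    x0,y0,x1,y1=crop
    # red band rows: left/right
    c,m=blob(im,crop,lambda r,g,b:(r>60)&(g<40)&(b<45)&(r-g>35))
    for q,s in c:
        if s[4]>40: print('band centroid',q,s)
    print('pred band mid(z .0675?)',proj('scene',[pos[0],pos[1],zb+.0675]),'base',proj('scene',[pos[0],pos[1],zb]),'shoulder',proj('scene',[pos[0],pos[1],zb+.125]))
    g=im.astype(int)
    for v in range(y0,y1,3):
        row=g[v,x0:x1]; wood=(row[:,2]-row[:,0])>45
        wood&=row[:,1]>70
        idx=np.where(~wood)[0]
        if len(idx): print(v,idx.min()+x0,idx.max()+x0,(idx.min()+idx.max())/2+x0,end=' | ')
    print()
E
python3 -c "
from ax import *
axis('pics/scene13.png',[.5125,-.2076],.1785,(225,112,260,150))"
```

```text
band centroid [239.7849 135.0698] [  7  16  16  14 172]
pred band mid(z .0675?) [240.1673 128.8549] base [241.4324 145.9933] shoulder [239.0233 113.3567]
112 233 244 238.5 | 115 231 246 238.5 | 118 231 247 239.0 | 121 231 247 239.0 | 124 231 247 239.0 | 127 231 248 239.5 | 130 231 248 239.5 | 133 232 248 240.0 | 136 232 248 240.0 | 139 233 248 240.5 | 142 233 248 240.5 | 145 233 249 241.0 | 148 233 249 241.0 |
```

```bash
python3 -c "
from ax import *
np.set_printoptions(precision=4,suppress=True)
for p in([.5125,-.2097],[.5125,-.2076],[.515,-.2097],[.5125,-.2072]): print(p,proj('scene',[*p,.086]))
im=cv2.imread('pics/scene9.png')[150:190,222:264]
cv2.imwrite('pics/ring.png',cv2.resize(im,None,fx=14,fy=14,interpolation=cv2.INTER_NEAREST))
"
```

```text
[0.5125, -0.2097] [242.7013 167.4153]
[0.5125, -0.2076] [243.0426 167.8075]
[0.515, -0.2097] [242.02   167.7248]
[0.5125, -0.2072] [243.1077 167.8823]
```

View pics/ring.png

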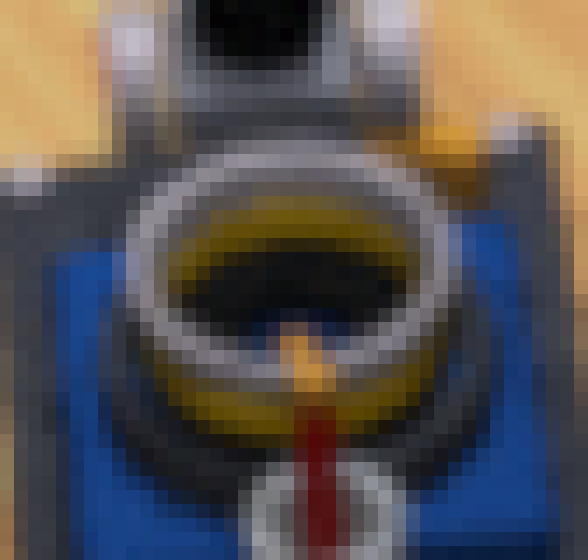

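{"fn": "carry_out", "kwargs": {"targets": [[[0, -1, 30, 0, 255], [0, 0, 30, 0, 255], [0, 0, 16, 0, 255], [0, 0, 0, 0, 255], [0, 0, 0, 0, 255]]]}}

```text
time_s: 14.48
position: [0.5128, -0.2105, 0.2365]
tool_rot: [0.001, 0.152, 0.988, -0.0]
force: [-0.3, 0.0, -2.1]
opening: 0.431
```

```bash
python3 -c "
from ax import *
to(.5125,-.209,.2);look('14',[.512,-.21,.12],('scene',),h=40,f=8)
to(.5125,-.209,.2)
p=arm.observe()['position'];axis('pics/scene14.png',p[:2],p[2]-.1321,(225,125,262,180))"
```

```text
t 14.475 pos [ 0.5128 -0.2105  0.2365] F [-0.257   0.0278 -2.1007] open 0.4309436271504095
tool delta mm [ 0.7969  1.2918 36.5344] jaw deg 72.49420100056325 tilt [ 0.002  -0.0004 -1.    ]
scene crop origin 202 119
t 14.525 pos [ 0.5128 -0.2106  0.2367] F [ 0.2759  0.3055 -1.6915] open 0.43409760052902546
tool delta mm [ 0.877   1.3753 36.657 ] jaw deg 72.48885133114058 tilt [ 0.0022 -0.0005 -1.    ]
band centroid [240.6341 153.2805] [  8  22  16  13 164]
pred band mid(z .0675?) [240.9539 147.0613] base [242.1521 163.0655] shoulder [239.8727 132.619 ]
125 233 246 239.5 | 128 233 246 239.5 | 131 234 245 239.5 | 134 233 247 240.0 | 137 232 248 240.0 | 140 232 248 240.0 | 143 232 248 240.0 | 146 232 248 240.0 | 149 233 251 242.0 | 152 229 251 240.0 | 155 230 251 240.5 | 158 230 258 244.0 | 161 229 260 244.5 | 164 225 261 243.0 | 167 225 261 243.0 | 170 225 261 243.0 | 173 225 261 243.0 | 176 225 261 243.0 | 179 225 261 243.0 |
```

View pics/scene14c.png

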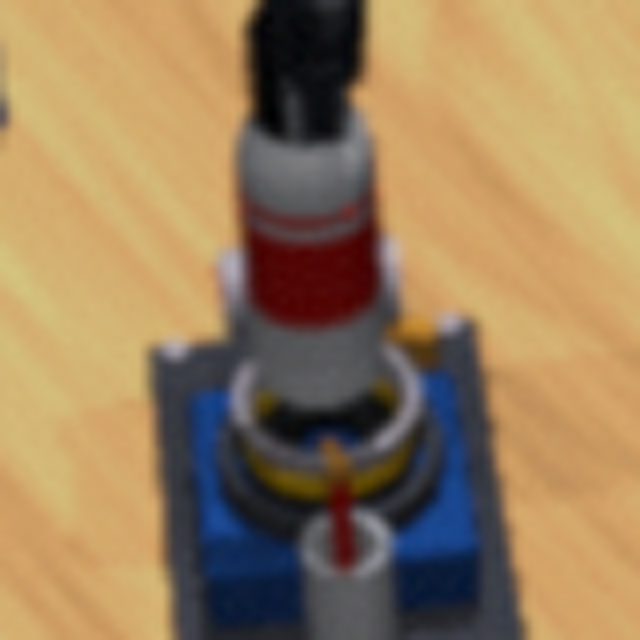

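{"fn": "carry_out", "kwargs": {"targets": [[[1.5, 1.5, 0, 0, 255], [0, 0, 6, 0, 255], [0, 0, 6, 0, 255], [0, 0, 6, 0, 255], [0, 0, 0, 0, 255]]]}}

```text
time_s: 15.15
position: [0.5106, -0.2083, 0.2165]
tool_rot: [-0.001, 0.152, 0.988, 0.0]
force: [-0.4, 0.3, -2.6]
opening: 0.434
```

```bash
python3 -c "
from ax import *
look('15',[.512,-.21,.12],('scene',),h=40,f=8)
to(.512,-.209,.1941)"
```

```text
scene crop origin 202 119
t 15.2 pos [ 0.5109 -0.2084  0.2169] F [-0.7217 -0.8221 -1.635 ] open 0.4338943602335796
tool delta mm [-1.2988 -0.2533 22.8236] jaw deg 72.47387418406683 tilt [-0.0007  0.0001 -1.    ]
```

View pics/scene15c.png

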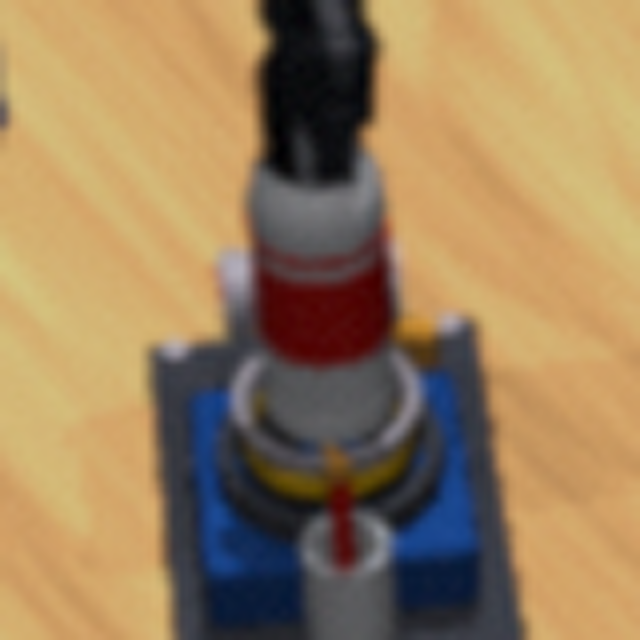

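{"fn": "carry_out", "kwargs": {"targets": [[[-1, 0, 4, 0, 255], [0, 0, 4, 0, 255], [0, 0, 0, 0, 255]]]}}

```text
time_s: 15.58
position: [0.5118, -0.2086, 0.2089]
tool_rot: [-0.0, 0.152, 0.988, 0.0]
force: [0.6, -0.8, -2.2]
opening: 0.433
```

```bash
python3 -c "
from ax import *
to(.512,-.209,.1941)
print(arm.observe()['ft_torque'])"
```

```text
t 15.575 pos [ 0.5118 -0.2086  0.2089] F [ 0.6187 -0.8289 -2.168 ] open 0.43299810733745514
tool delta mm [-0.352  -0.2998 14.7682] jaw deg 72.4783162683481 tilt [-0.0008  0.0002 -1.    ]
[ 0.0029 -0.0332  0.0213]
```

Base is now about 9 mm below the rim with no contact, so I'll continue down.

{"fn": "carry_out", "kwargs": {"targets": [[[0, 0, 5, 0, 255], [0, 0, 5, 0, 255], [0, 0, 3, 0, 255], [0, 0, 0, 0, 255]]]}}

```text
time_s: 16.08
position: [0.5118, -0.2086, 0.196]
tool_rot: [-0.0, 0.152, 0.988, 0.0]
force: [-0.6, 0.1, -2.1]
opening: 0.431
```

```bash
python3 -c "
from ax import *
look('16',[.512,-.21,.12],('scene',),h=40,f=8)
to(.512,-.209,.1941)
print(arm.observe()['ft_torque'])"
```

```text
scene crop origin 202 119
t 16.125 pos [ 0.512  -0.2087  0.1962] F [ 0.0088 -0.2598 -1.4328] open 0.4329377746446675
tool delta mm [-0.1306 -0.2749  2.0854] jaw deg 72.47858449554812 tilt [-0.0002  0.     -1.    ]
[-0.0264 -0.0023  0.004 ]
```

View pics/scene16c.png

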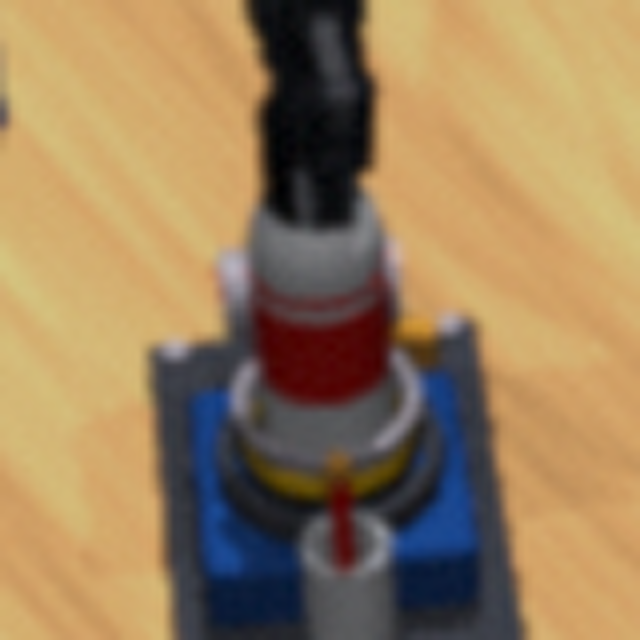

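{"fn": "carry_out", "kwargs": {"targets": [[[0, 0, 3, 0, 255], [0, 0, 3, 0, 255], [0, 0, 0, 0, 255]]]}}

```text
time_s: 16.5
position: [0.5126, -0.209, 0.1912]
tool_rot: [0.001, 0.152, 0.988, 0.0]
force: [-1.2, -0.7, 4.5]
opening: 0.435
```

{"fn": "carry_out", "kwargs": {"targets": [[[0, 0, 3, 0, 255], [0, 0, 3, 0, 255], [0, 0, 0, 0, 255]]]}}

```text
time_s: 16.88
position: [0.5128, -0.2092, 0.186]
tool_rot: [0.001, 0.152, 0.988, 0.0]
force: [-2.0, -0.2, 9.9]
opening: 0.434
```

{"fn": "carry_out", "kwargs": {"targets": [[[0, 0, 3, 0, 255], [0, 0, 3, 0, 255], [0, 0, 0, 0, 255]]]}}

```text
time_s: 17.25
position: [0.5131, -0.2093, 0.1807]
tool_rot: [0.002, 0.152, 0.988, 0.0]
force: [-3.7, -0.2, 13.4]
opening: 0.428
```

{"fn": "carry_out", "kwargs": {"targets": [[[0, 0, 2, 0, 255], [0, 0, 0, 0, 255]]]}}

```text
time_s: 17.5
position: [0.5135, -0.2096, 0.1799]
tool_rot: [0.002, 0.153, 0.988, 0.0]
force: [-3.4, 2.1, 18.1]
opening: 0.435
```

```bash
python3 -c "
from ax import *
look('17',[.512,-.21,.12],('scene',),h=40,f=8)
to(.512,-.209,.1801)
print(arm.observe()['ft_torque'])"
```

```text
scene crop origin 202 119
t 17.55 pos [ 0.5135 -0.2096  0.18  ] F [-3.5526  0.7928 18.185 ] open 0.43225369121930896
tool delta mm [ 1.6245  0.1184 -0.1547] jaw deg 72.45315397940621 tilt [ 0.0044 -0.0001 -1.    ]
[ 0.4318  1.0307 -0.0123]
```

View pics/scene17c.png

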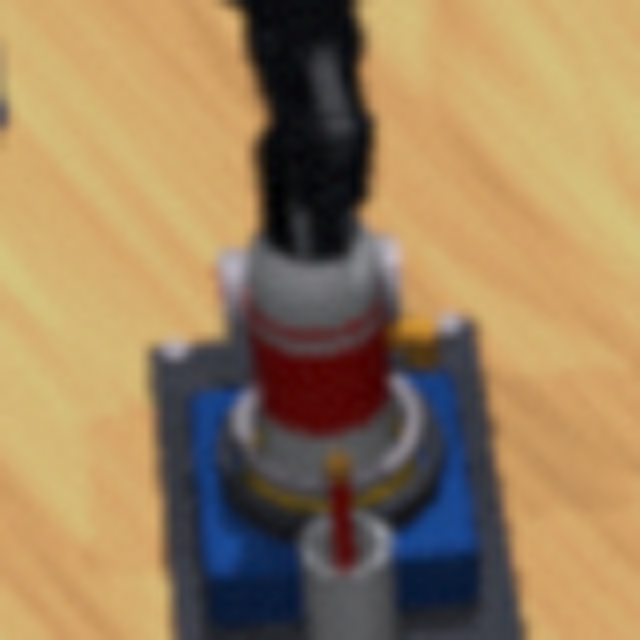

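A thin yellow sliver still shows at crop (330,492), so the cradle isn't fully home. I'll press further.

{"fn": "carry_out", "kwargs": {"targets": [[[0, 0, 2, 0, 255], [0, 0, 0, 0, 255], [0, 0, 0, 0, 255]]]}}

```text
time_s: 17.92
position: [0.5147, -0.2101, 0.1799]
tool_rot: [0.004, 0.152, 0.988, 0.0]
force: [-5.7, 1.9, 26.3]
opening: 0.436
```

```bash
python3 -c "
from ax import *
look('18',[.512,-.21,.12],('scene',),h=40,f=8)
to(.512,-.209,.1801)
print(arm.observe()['ft_torque'])"
```

```text
scene crop origin 202 119
t 17.975 pos [ 0.5147 -0.2101  0.1799] F [-4.0273  0.8527 26.5991] open 0.4330253410941144
tool delta mm [ 2.949   0.2568 -0.2226] jaw deg 72.45954137062553 tilt [ 0.0077 -0.0006 -1.    ]
[ 0.4203  1.169  -0.0074]
```

View pics/scene18c.png

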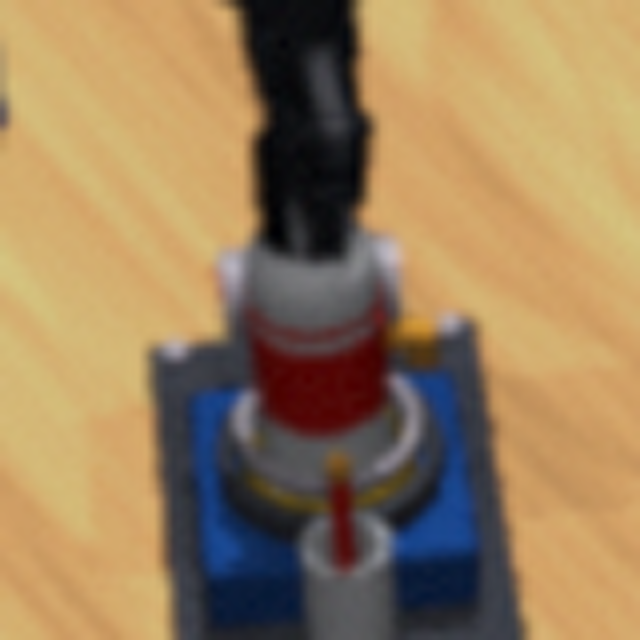

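```bash
python3 -c "
import cv2,numpy as np
a=[cv2.resize(cv2.convertScaleAbs(cv2.imread(f'pics/scene{k}.png')[158:190,222:264],alpha=1.5),None,fx=9,fy=9,interpolation=cv2.INTER_NEAREST) for k in(16,18)]
cv2.imwrite('pics/y.png',np.hstack(a))
for k in (9,16,17,18):
    im=cv2.imread(f'pics/scene{k}.png').astype(int); print(k,[tuple(im[r,239,::-1]) for r in range(172,186)])
"
```

```text
9 [(np.int64(13), np.int64(15), np.int64(17)), (np.int64(16), np.int64(19), np.int64(28)), (np.int64(47), np.int64(50), np.int64(64)), (np.int64(95), np.int64(97), np.int64(109)), (np.int64(106), np.int64(103), np.int64(113)), (np.int64(86), np.int64(80), np.int64(75)), (np.int64(95), np.int64(79), np.int64(36)), (np.int64(104), np.int64(81), np.int64(15)), (np.int64(84), np.int64(65), np.int64(5)), (np.int64(38), np.int64(31), np.int64(11)), (np.int64(20), np.int64(19), np.int64(24)), (np.int64(30), np.int64(32), np.int64(35)), (np.int64(41), np.int64(42), np.int64(44)), (np.int64(65), np.int64(66), np.int64(68))]
16 [(np.int64(86), np.int64(86), np.int64(88)), (np.int64(85), np.int64(86), np.int64(88)), (np.int64(84), np.int64(86), np.int64(88)), (np.int64(88), np.int64(87), np.int64(92)), (np.int64(83), np.int64(79), np.int64(85)), (np.int64(76), np.int64(69), np.int64(64)), (np.int64(95), np.int64(79), np.int64(36)), (np.int64(102), np.int64(81), np.int64(13)), (np.int64(82), np.int64(62), np.int64(3)), (np.int64(38), np.int64(29), np.int64(8)), (np.int64(20), np.int64(19), np.in
[... 681 characters left out ...]
64(35), np.int64(35), np.int64(41)), (np.int64(49), np.int64(48), np.int64(51))]
18 [(np.int64(81), np.int64(23), np.int64(23)), (np.int64(83), np.int64(56), np.int64(57)), (np.int64(87), np.int64(83), np.int64(84)), (np.int64(85), np.int64(84), np.int64(86)), (np.int64(85), np.int64(85), np.int64(87)), (np.int64(85), np.int64(86), np.int64(88)), (np.int64(87), np.int64(85), np.int64(90)), (np.int64(84), np.int64(82), np.int64(88)), (np.int64(72), np.int64(66), np.int64(63)), (np.int64(81), np.int64(69), np.int64(40)), (np.int64(68), np.int64(58), np.int64(28)), (np.int64(40), np.int64(38), np.int64(33)), (np.int64(35), np.int64(36), np.int64(40)), (np.int64(46), np.int64(47), np.int64(49))]
```

View pics/y.png

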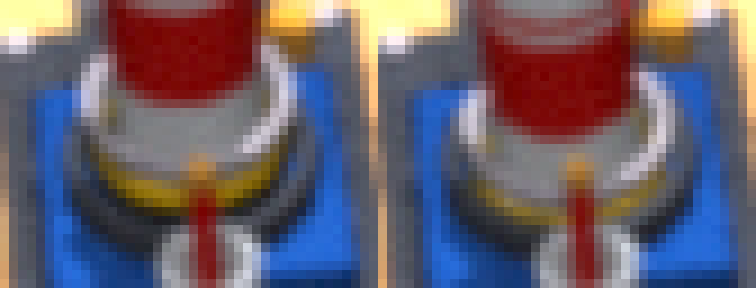

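Height stalled at z=0.180 while force rose from 18 to 26 N, which suggests the stop. A faint yellow edge remains at (239,181), so before accepting that I'll relieve the side load and press harder to see whether anything moves.

{"fn": "carry_out", "kwargs": {"targets": [[[2, 0, 0, 0, 255], [0, 0, 1, 0, 255], [0, 0, 0, 0, 255], [0, 0, 0, 0, 255]]]}}

```text
time_s: 18.48
position: [0.5139, -0.2099, 0.1797]
tool_rot: [0.005, 0.152, 0.988, 0.0]
force: [-4.1, 0.7, 28.8]
opening: 0.433
```

```bash
python3 -c "
from ax import *
look('19',[.512,-.21,.12],('scene','top'),h=40,f=8)
to(.512,-.209,.1801)
o=arm.observe();print(o['ft_torque'],o['qvel'])
for k in (18,19):
    im=cv2.imread(f'pics/scene{k}.png').astype(int)
    for c in(236,239): print(k,[tuple(int(v) for v in im[r,c,::-1]) for r in range(177,185)])
"
```

```text
scene crop origin 202 119
top crop origin 305 180
t 18.575 pos [ 0.5139 -0.2099  0.1798] F [-4.2505  1.5591 28.6265] open 0.4335694534138501
tool delta mm [ 2.0888  0.316  -0.3628] jaw deg 72.45936112508214 tilt [ 0.0104 -0.0014 -0.9999]
[0.3709 0.8611 0.0112] [ 0.0013  0.      0.0002  0.0006 -0.0022 -0.0006  0.0001]
18 [(87, 85, 88), (82, 79, 83), (80, 74, 68), (92, 82, 56), (72, 62, 34), (45, 41, 36), (31, 32, 38), (26, 27, 30)]
18 [(85, 86, 88), (87, 85, 90), (84, 82, 88), (72, 66, 63), (81, 69, 40), (68, 58, 28), (40, 38, 33), (35, 36, 40)]
19 [(89, 87, 92), (86, 82, 88), (72, 66, 61), (77, 65, 36), (68, 57, 29), (44, 41, 36), (30, 31, 35), (25, 26, 30)]
19 [(85, 85, 87), (87, 85, 91), (85, 82, 88), (74, 70, 65), (79, 67, 37), (67, 56, 24), (41, 40, 35), (36, 35, 41)]
```

View pics/scene19c.png

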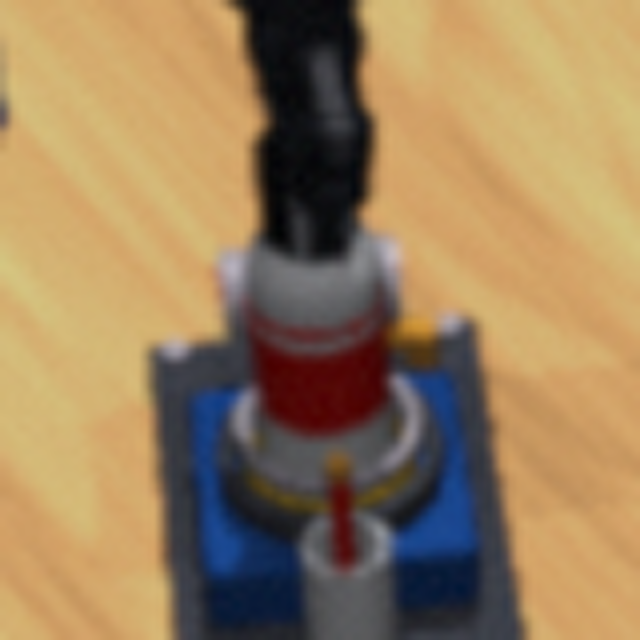

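View pics/top19c.png

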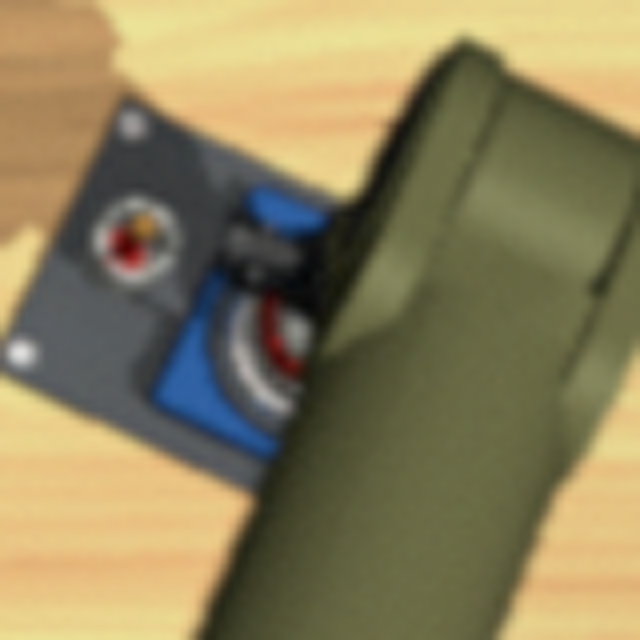

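```bash
python3 -c "
from ax import *
np.set_printoptions(precision=2,suppress=True)
c=np.array([.5125,-.2093])
# near side direction (toward camera)
K,R,t=cam('scene');C=-R.T@t;d=(C[:2]-c);d/=np.linalg.norm(d)
import math
for a in (0,.1,.2):
  dd=np.array([d[0]*math.cos(a)-d[1]*math.sin(a),d[0]*math.sin(a)+d[1]*math.cos(a)])
  for r,z in((.035,.086),(.035,.072),(.035,.060),(.0365,.060),(.046,.060),(.0315,.086),(.0315,.072)): print(a,r,z,proj('scene',[*(c+dd*r),z]))
"

```

```text
0 0.035 0.086 [243.35 175.39]
0 0.035 0.072 [243.59 178.53]
0 0.035 0.06 [243.78 181.19]
0 0.0365 0.06 [243.81 181.54]
0 0.046 0.06 [243.97 183.72]
0 0.0315 0.086 [243.29 174.59]
0 0.0315 0.072 [243.53 177.73]
0.1 0.035 0.086 [244.47 175.28]
0.1 0.035 0.072 [244.7  178.41]
0.1 0.035 0.06 [244.89 181.07]
0.1 0.0365 0.06 [244.96 181.41]
0.1 0.046 0.06 [245.43 183.56]
0.1 0.0315 0.086 [244.3  174.49]
0.1 0.0315 0.072 [244.53 177.63]
0.2 0.035 0.086 [245.57 175.08]
0.2 0.035 0.072 [245.79 178.22]
0.2 0.035 0.06 [245.98 180.88]
0.2 0.0365 0.06 [246.1 181.2]
0.2 0.046 0.06 [246.87 183.3 ]
0.2 0.0315 0.086 [245.29 174.31]
0.2 0.0315 0.072 [245.51 177.45]
```

```bash
python3 -c "
from ax import *
from scipy.optimize import least_squares
A=cv2.imread('pics/scene16.png').astype(np.float32);B=cv2.imread('pics/scene19.png').astype(np.float32)
# yellowness (R-B) and rim: subpixel shift of the rim/band-top edge per column
from scipy.ndimage import shift
for c in range(233,250):
    a=A[170:186,c,2]-A[170:186,c,0];b=B[170:186,c,2]-B[170:186,c,0]
    def edge(v):
        # first crossing of 18 upwards, from the row of minimum near rim
        for i in range(3,15):
            if v[i]<18<=v[i+1]: return 170+i+(18-v[i])/(v[i+1]-v[i])
    ea,eb=edge(a),edge(b); print(c,ea,eb,None if ea is None or eb is None else eb-ea)
# flask band shift vs tcp shift
"

```

```text
233 174.41667 177.5238 3.107132
234 175.07408 177.9 2.8259125
235 175.94444 178.48 2.535553
236 176.35294 179.23334 2.8804016
237 176.65517 179.7037 3.0485382
238 176.91667 180.0 3.0833282
239 177.12766 180.27272 3.1450653
240 177.2973 180.42857 3.1312714
241 177.23334 180.48387 3.250534
242 175.75 175.6923 -0.05769348
243 174.44444 174.31818 -0.12626648
244 174.41936 174.3077 -0.11166382
245 175.0 174.9375 -0.0625
246 176.25 179.5 3.25
247 176.78261 179.66667 2.8840637
248 176.28572 179.19513 2.9094086
249 175.95238 178.64285 2.6904755
```

The cradle moved 3.05–3.25 px at its near edge; a full 14 mm stroke should show as 3.14 px. TCP height is 0.1798 against an expected 0.1801, and it didn't move under 10 N of extra push. That puts it on the stop, so I'll do one stability check and then hand in.

{"fn": "carry_out", "kwargs": {"targets": [[[0, 0, 0, 0, 255], [0, 0, 0, 0, 255], [0, 0, 0, 0, 255], [0, 0, 0, 0, 255], [0, 0, 0, 0, 255]]]}}

```text
time_s: 19.2
position: [0.5139, -0.2099, 0.1798]
tool_rot: [0.005, 0.152, 0.988, 0.0]
force: [-3.7, 0.2, 28.3]
opening: 0.437
```

```bash
python3 -c "
from ax import *
im=arm.grab_frame('scene')[:,:,::-1];cv2.imwrite('pics/scene20.png',im)
to(.5125,-.209,.1801)"
```

```text
t 19.25 pos [ 0.5139 -0.2099  0.1797] F [-4.2079  0.7507 27.8733] open 0.4306943859455696
tool delta mm [ 1.5822  0.4798 -0.4001] jaw deg 72.4584995274532 tilt [ 0.0103 -0.0014 -0.9999]
```

View pics/scene20.png

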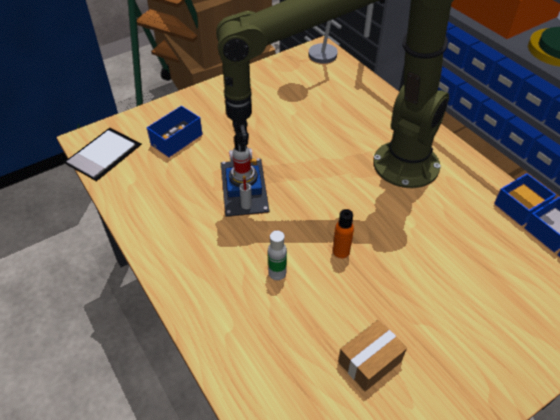

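The hold is steady at 28 N. The flask is in the cradle at (243,165) and the lance in the tube at (245,190). The green flask (277,257), orange flask (343,235), bin and carton haven't moved.

```bash
python3 -c "
from station import arm
print(arm.sign_off())"
```

```text
the job is handed in; nothing more can be done
None
```

I pulled the lance from the red-banded flask and released it plug end down in the lance tube. I then stood the flask in the sprung cradle, pressed it down, and handed in at about 19 s while still holding it there.

**Cradle home on its stop:**
- **Force and height:** the tool height stayed at 0.180 m (expected 0.1801 m) while the push rose from 18 to about 28 N. It then held steady for 0.6 s.
- **Camera:** the cup's near edge moved 3.05–3.25 px in its central columns; a full 14 mm stroke should be 3.14 px. The outer columns and those the lance partly hides were noisier, at 2.5–3.25 px.
- **Bystanders:** the lance is in the tube. The green flask, the bin, the carton and the orange look-alike have not moved.

**Checks that did not fully agree:**
- A thin, faint yellow line stayed visible at the sleeve's near edge in the oblique view. The band should sink out of sight, but the line did not change with 10 N more push.
- The tool leans about 0.6° under load, with about 4 N of side force.

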